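Load a plate blank into the spring vice and set the batch digit

ROBOT

A 7-joint arm with a two-finger parallel gripper is mounted at the origin on a cart in front of the work surface, level with it; the furniture and walls round the work are solid. World frame = base frame: x ahead of the robot, y to its left, z up, the work surface at z = 0. Lengths are in m, angles in rad, forces in N, time in s.
With the tool pointing down it reaches from about 0.425 to 0.925 m from the base axis. Payload 6.8 kg.
Tool frame: the origin (TCP) lies at the centre of the arm's flange, where the gripper is bolted on; the fingertips stand 173 mm ahead of it and the grasp point (between the pads) lies 155 mm ahead of it; z points along the fingers, y is the direction in which the jaws open and shut (so a half turn about z gives the same grasp; the last joint's range is limited). The gripper opens to 85 mm and grips with 20 to 120 N. Pads are 22 mm wide; open, the fingers measure 114 mm over their backs; the gripper's body (76 mm by 85 mm) begins 54 mm behind the grasp point. The pads swing forward as they close: fully open they stand 13 mm farther back than shut.
Start: joints at [1.155, 0.477, 0.022, 1.555, -0.011, 1.109, -0.083], TCP at [0.205, -0.643, 0.405] pointing down, gripper open.
Joint ranges: [-2.96, 2.96], [-0.34, 2.1], [-1.41, 1.46], [0.24, 2.44], [-1.37, 4.51], [0.17, 1.92], [-2.96, 2.96]. Speed limits (rad/s): [2.39, 2.39, 3.14, 3.14, 3.14, 3.14, 3.14].

INTERFACE

Orientations are given as a rotation vector (axis times angle).
In Python, from bench import readout, grab_frame, camera_model, r gives the robot as it stands.
- The arm moves only by the tool apply_moves, never from a script. Its argument "deltas" is a list of rows, each an object with "xyz": the shift along the world's x, y, z in m, a list of three; "turn": the turn about the world's z in rad. In form: [{"xyz": [dx, dy, dz], "turn": turn}, ...]. A call has 1 to 12 rows; each row shifts and turns the commanded pose from where the row before left it; what a row does not reach is not made up. A row lasts 1/12 s, in which the tool goes at most 41.7 mm and 7.16 degrees, less where a joint would pass 70% of its speed; a pose out of reach is approached as far as the arm can. A call with a gripper value outside its range is refused whole. "claw" is the gripper's target within -1 to 1 (shut at 1, half-way at 0, fully open at -1), set as the call begins (left out, the last holds). The fingers move at their own pace and stop on an object; "squeeze" is the grip in N (left out, the last holds). Time passes only in rows, so rows that do not move let the fingers close. It gives the time, the measured TCP pose, the force and the opening at its end, in the units of the state.
- readout.get_obs(): the state, without advancing time (a new reading comes with each control period).
- grab_frame(name): name is "scene" or "top"; returns the picture (420x560x3 uint8, red, green, blue); there is no depth.
- camera_model(name): a dict with "intrinsics" (3x3 intrinsics, pixels), "R" (3x3) and "t" (3): a world point X has camera coordinates R X + t. Camera axes: x right, y down, z forward; pixel columns grow to the right and rows downward; lengths in m; the calibration is good to about 2 mm. A picture is of the moment at which its call begins. camera_model takes no time and is no camera call.
- r.hand_in(): hands the job in, once; it reports no verdict.
The state is a dict: "clock": time; "joints": joint angles; "qvel": joint speeds; "tau": joint torques, N m; "tcp_pos": TCP position; "orientation": TCP orientation; "contact_force": force on the tool from outside, world axes, zero at the start; "moment": the same for the moment, N m; "grip_width": finger opening in m.
Only numpy, scipy, OpenCV 4.12 (cv2) and the standard library are available. Lean on these libraries where they do the work, as an engineer would, in place of code of your own. Each camera call takes 0.05 s, during which the arm holds its last target.

TASK

Get the marking station ready: take the plate blank from its rest and load it into the spring vice, so that its two short ends sit in the grooves under the lips of both jaws and, once let go, it lies level and centred between them and sits in the middle of the jaws' width. Then roll the knurled number wheel until the 3 stands in the middle of its window. Leave the other things on the table where they are.

Things in the scene. Friction and masses are not known exactly. Their poses are not given: they have to be found in the camera images.
- plate_center (a point): Centre of the plate blank (loose): a flat aluminium plate with a blue painted field on top, 140 long (its x) x 60 wide (its y) x 6 mm thick (z up), 0.15 kg give or take, both ends alike. It starts level on a low wooden rest (120 x 36 mm, 30 mm high, along the plate), so both long sides overhang it and the plate can be gripped across its 60 mm width.
- vice_mid (a point): Where the plate's centre belongs: midway between the jaws of the fixed spring vice, 48 mm above the table. x runs from the near to the far jaw, y along the jaws' width (46 mm), z up. Dark base 236 x 76 mm, its top 36 mm below this point. Pressing on the jaws' flat lips from above does not open them; with one jaw pushed back over 12 mm by one end of the plate, the other end clears the other lip.
- groove_near (a point): Middle of the groove bottom of the near jaw (moves with it; at x = -66 mm of vice_mid with the jaw at rest, so a 140 mm plate holds each jaw 4 mm back). Axes as vice_mid. The groove is 9 mm high, from 3 mm below to 6 mm above this point, and 4 to 5 mm deep under its lip, whose top is 11 mm above this point; the ledge below it reaches 14 mm out from the groove bottom.
- groove_far (a point): The same point of the far jaw, a mirror image of the near one; at x = +66 mm of vice_mid with the jaw at rest.
- jaw_near (a joint): Near jaw (aluminium block, black lip), slide in m: 0 at rest, grows as it is pushed outward (along -x of vice_mid), stops at 0.020. Spring: 2 N at rest plus 0.4 N per mm.
- jaw_far (a joint): Far jaw, alike: 0 at rest, grows as it is pushed outward (along +x of vice_mid), stops at 0.020. Same spring.
- wheel_axle (a point): Centre of the number wheel in its fixed grey counter, 52 mm above the table. y is the axle; the window is on the -x side, 20 degrees above level. White wheel, black digits, knurled edges, radius 50 mm, 20 mm thick (y). It stands free above two cheeks (tops 18 mm above the axle, out to y = +-22 mm); the black window frame lies at x < -38 mm, up to 40 mm above the axle.
- wheel (a joint): Angle of the number wheel in rad: digit k stands in the middle of the window at k x 0.628 (3 is at 1.885). It grows as the top of the wheel is rolled towards the window (-x of wheel_axle). It turns stiffly (about 1 N at the rim), has no clicks and stays where it is left.
- grease_tube: Bystander: grease tube 57 x 150 x 40 mm lying at the back of the table; origin under its centre.
- tape_roll: Bystander: roll of brown paper tape, 89 mm across, 19 mm high, lying flat at the back; origin under its centre.
- paint_jar: Bystander: dark paint jar with white cap, 56 mm across, 66 mm high, at the back; origin under its centre.
Not all that is in view belongs to the job. Of the things that look like the part that bears plate_center, the larger one is meant.

How it is judged:
By the outcome, as a careful person would: the job done as asked, in the order asked, and still so for the second after the job is handed in, with the robot touching nothing.
It also fails if it takes over 67 s, if anything falls off the work surface, if the arm or the gripper's body presses on something with over 40 N, if the wrist force passes 120 N, or if a joint passes its speed limit or range.

## Working session

There is one attempt and no reset: what is moved stays moved. The work goes in short steps, Python scripts to look and compute and a tool call to move; the robot and the scene stay as the last step left them, time stands still between calls to the robot, and variables do not carry over. Pictures are saved under pics/ and viewed, and the job is handed in when it is done.

Besides the shell and the picture viewer there is one more tool, called after "Call:" as name(argument=value, ...), one argument or row to a line, values as JSON. apply_moves: Moves the arm, as the interface text tells. Its arguments: {"type":"object","properties":{"deltas":{"type":"array"},"claw":{"type":"number"},"squeeze":{"type":"number"}},"required":["deltas"]}

```bash
mkdir -p pics; ls; python3 - <<'E'
from bench import readout, grab_frame, camera_model, r
import cv2
for n in ("scene","top"):
    f=grab_frame(n); cv2.imwrite(f"pics/{n}0.png",f[:,:,::-1])
    m=camera_model(n); print(n,m)
print(readout.get_obs())
E
```

```text
pics
scene {'intrinsics': array([[499.46559604,   0.        , 277.17677549],
       [  0.        , 499.46559604, 207.13418317],
       [  0.        ,   0.        ,   1.        ]]), 'R': array([[-6.63991550e-01, -7.47740074e-01,  5.64794200e-05],
       [-4.09505534e-01,  3.63576818e-01, -8.36730013e-01],
       [ 6.25636027e-01, -5.55604787e-01, -5.47615633e-01]]), 't': array([0.33366216, 0.2616028 , 0.95281362])}
top {'intrinsics': array([[463.86587508,   0.        , 283.31719304],
       [  0.        , 463.86587508, 205.70171302],
       [  0.        ,   0.        ,   1.        ]]), 'R': array([[ 0.00622062, -0.99995192,  0.00758058],
       [-0.98890666, -0.00727662, -0.14835994],
       [ 0.14840797, -0.0065736 , -0.98890438]]), 't': array([-0.01723428,  0.50688225,  1.10027283])}
{'clock': 0.1, 'joints': array([ 1.1549002 ,  0.47774766,  0.02234773,  1.55633337, -0.01151407,
        1.10927418, -0.0831025 ]), 'qvel': array([-7.34194162e-04,  9.49010221e-05,  5.90899404e-04, -2.90790810e-03,
       -1.63902316e-04, -1.45428577e-04, -1.95288407e-04]), 'tau': array([ 3.71988819e-03, -5.97760749e+01,  1.61313593e+00, -2.81959480e+01,
        1.27855709e-02,  4.90074905e-03,  1.89721834e-05]), 'tcp_pos': array([ 0.20443568, -0.64304976,  0.40381063]), 'orientation': array([-3.10288465e+00, -4.81345043e-01,  5.61807494e-04]), 'contact_force': array([-0.73514714,  0.45970094, -0.09820378]), 'moment': array([ 0.02743095, -0.04918666, -0.00197775]), 'grip_width': 0.08558444313667014}
```

View pics/scene0.png

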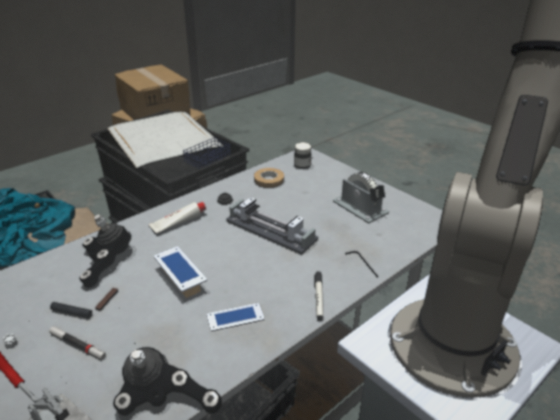

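View pics/top0.png

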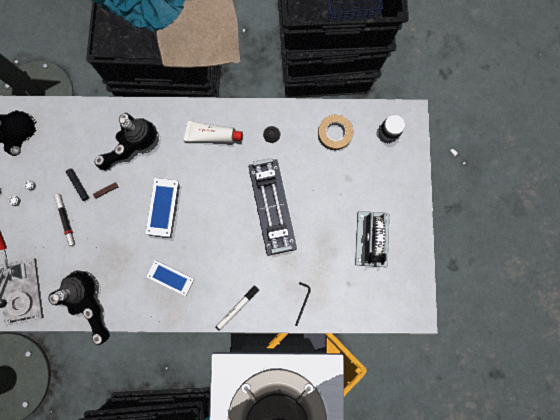

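Two plate-like things are visible in the top view: a larger one at (162,208) and a smaller one at (170,278). The larger one stands on a rest with a shadow below it, so it fits the description. I'll enlarge both to confirm, along with the vice and the wheel.

```bash
python3 - <<'E'
import cv2, numpy as np
t=cv2.imread("pics/top0.png"); s=cv2.imread("pics/scene0.png")
c=lambda im,x,y,w,h,k:cv2.resize(im[y:y+h,x:x+w],(w*k,h*k),interpolation=cv2.INTER_CUBIC)
cv2.imwrite("pics/c1.png",np.hstack([c(t,135,165,70,140,4),c(t,235,150,70,140,4)]))
cv2.imwrite("pics/c2.png",np.vstack([c(t,340,195,70,75,4)[:, :280],]))
cv2.imwrite("pics/c3.png",c(s,145,160,190,140,4))
cv2.imwrite("pics/c4.png",c(s,325,160,75,65,7))
E
```

```text
(no output)
```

View pics/c1.png

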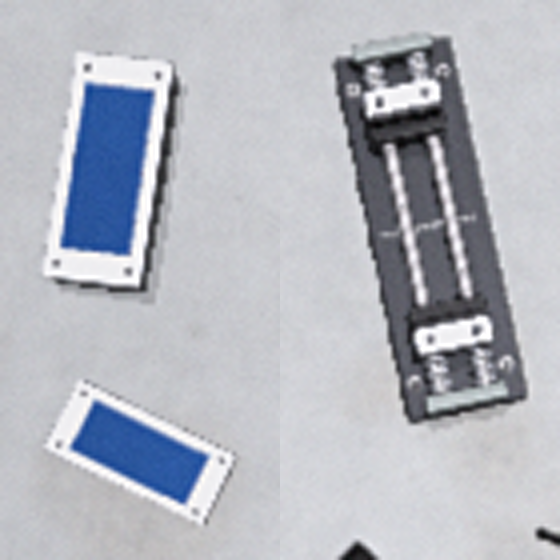

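View pics/c2.png

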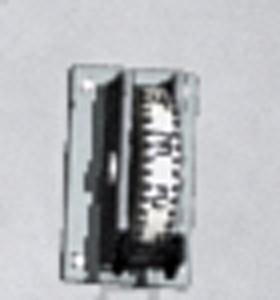

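View pics/c3.png

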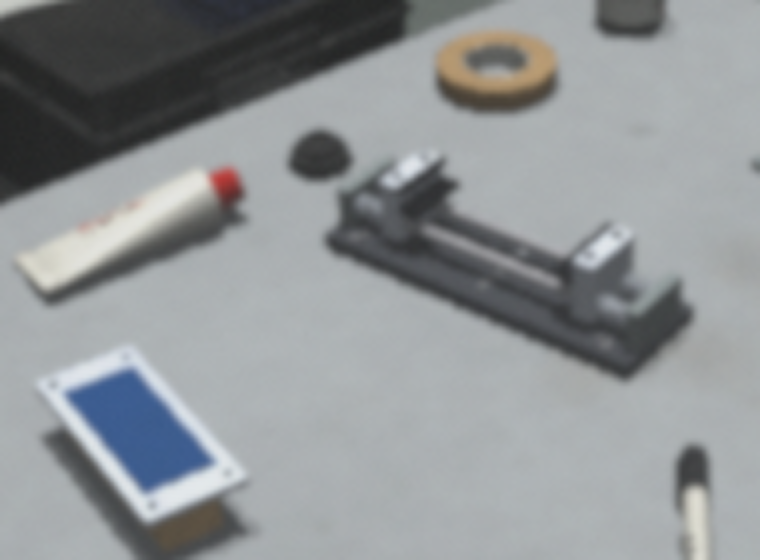

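View pics/c4.png

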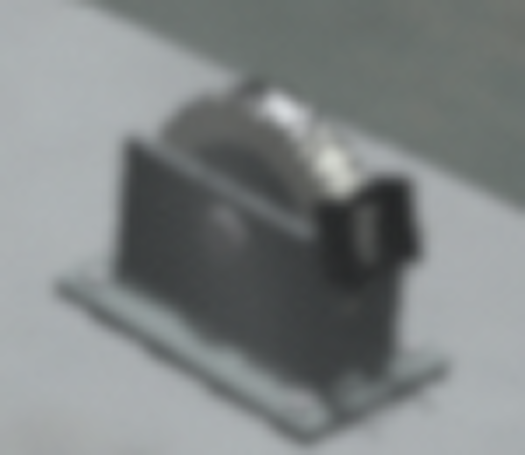

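The crop confirms it: the larger plate at (162,208) overhangs a wooden rest with its shadow beside it, while the small one at (170,278) lies flat on the table. Next I'll measure.

```bash
cat > h.py <<'E'
import numpy as np, cv2
from bench import readout, grab_frame, camera_model, r
def ray(n,uv,z):
    m=camera_model(n);K,R,t=m["intrinsics"],m["R"],m["t"]
    uv=np.atleast_2d(np.asarray(uv,float)); d=np.c_[uv,np.ones(len(uv))]@np.linalg.inv(K).T@R
    c=-R.T@t; s=(z-c[2])/d[:,2]; return c+s[:,None]*d
def proj(n,X):
    m=camera_model(n);p=np.atleast_2d(X)@m["R"].T+m["t"];p=p@m["intrinsics"].T;return p[:,:2]/p[:,2:]
def rect(n,mask,z):
    cs,_=cv2.findContours(mask,cv2.RETR_EXTERNAL,cv2.CHAIN_APPROX_NONE)
    c=max(cs,key=cv2.contourArea); P=ray(n,c[:,0],z)[:,:2]*1000
    (cx,cy),(w,h),a=cv2.minAreaRect(P.astype(np.float32))
    if w<h: w,h,a=h,w,a+90
    return (round(cx,1),round(cy,1)),(round(w,1),round(h,1)),round((a+90)%180-90,2),c
def roi(mask,x,y,w,h):
    o=np.zeros_like(mask);o[y:y+h,x:x+w]=mask[y:y+h,x:x+w];return o
E
python3 - <<'E'
from h import *
for n,reg in (("top",(135,165,55,80)),("scene",(145,235,70,70))):
    im=cv2.imread(f"pics/{n}0.png"); hsv=cv2.cvtColor(im,cv2.COLOR_BGR2HSV)
    b=cv2.inRange(hsv,(100,110,60),(130,255,255)); print(n,"blue",rect(n,roi(b,*reg),0.036)[:3])
    # white+blue
    w=cv2.inRange(hsv,(0,0,215),(180,60,255)) if n=="top" else cv2.inRange(hsv,(0,0,195),(180,60,255))
    m=cv2.morphologyEx(roi(b|w,*reg),cv2.MORPH_CLOSE,np.ones((3,3)));print("plate",rect(n,m,0.036)[:3])
im=cv2.imread("pics/top0.png");g=im.max(2)
d=cv2.inRange(g,0,120);d=cv2.morphologyEx(roi(d,240,150,65,115),cv2.MORPH_CLOSE,np.ones((13,13)))
x=rect("top",d,0.012);print("base",x[:3]);
a=np.float32(ray("top",x[3][:,0],.012)[:,:2]*1000)
g=im.min(2)
for R in ((250,160,30,30),(260,220,35,25)):
  w=roi(cv2.inRange(g,225,255),*R); print("jaw",rect("top",w,0.059)[:3])
v=cv2.resize(im[155:260,245:300],None,fx=6,fy=6,interpolation=cv2.INTER_CUBIC); cv2.imwrite("pics/v.png",v[:600])
v=cv2.resize(im[200:275,350:400],None,fx=8,fy=8,interpolation=cv2.INTER_CUBIC); cv2.imwrite("pics/w.png",v)
E
```

```text
top blue ((502.1, 285.5), (101.3, 41.5), -6.03)
plate ((503.1, 285.5), (138.7, 60.7), -5.99)
scene blue ((503.2, 285.6), (94.4, 38.0), -6.21)
plate ((503.9, 284.8), (141.4, 60.8), -6.08)
base ((508.0, 15.6), (234.1, 76.1), 12.69)
jaw ((582.6, 30.6), (43.9, 13.6), -77.97)
jaw ((437.5, -1.5), (44.0, 13.5), -77.47)
```

View pics/w.png

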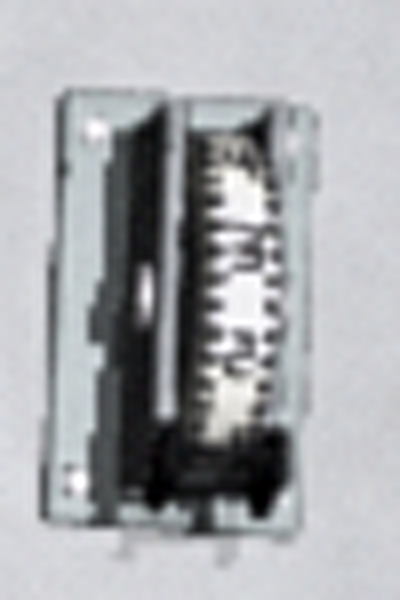

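View pics/v.png

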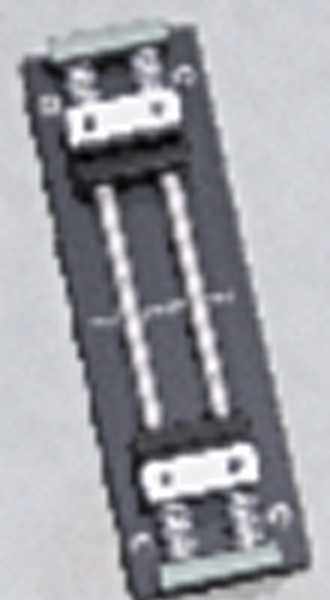

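```bash
python3 - <<'E'
from h import *
im=cv2.imread("pics/scene0.png");g=im.min(2)
for R in ((230,190,30,22),(285,212,22,22)):
  w=roi(cv2.inRange(g,165,255),*R); print("jaw",rect("scene",w,0.059)[:3], w.sum()/255)
print(proj("top",[[.5093,.015,.012]]),proj("scene",[[.5093,.015,.012]]))
E
```

```text
jaw ((602.5, 24.7), (76.2, 73.7), 50.14) 304.0
jaw ((441.9, -4.2), (67.5, 51.5), -44.37) 216.0
[[271.76950909 206.23681262]] [[270.92655858 226.39443528]]
```

Call:
apply_moves(
  deltas=[
    {"xyz": [0.03,0.02,0],"turn": -0.08},
    {"xyz": [0.03,0.03,0],"turn": -0.08},
    {"xyz": [0.03,0.03,0],"turn": -0.08},
    {"xyz": [0.03,0.03,0],"turn": -0.08},
    {"xyz": [0.03,0.03,0],"turn": -0.0935},
    {"xyz": [0.02,0.035,0],"turn": 0},
    {"xyz": [0.02,0.035,0],"turn": 0},
    {"xyz": [0.02,0.035,0],"turn": 0},
    {"xyz": [0.02,0.035,0],"turn": 0},
    {"xyz": [0.02,0.035,0],"turn": 0},
    {"xyz": [0.02,0.035,0],"turn": 0},
    {"xyz": [0.02,0.035,0],"turn": 0},
  ],
  claw=-1,
  squeeze=40,
)

```text
clock: 1.1
tcp_pos: [0.4928, -0.2585, 0.4045]
orientation: [-3.137, 0.166, 0.001]
contact_force: [0.1, -0.3, 1.0]
grip_width: 0.0855
```

Call:
apply_moves(
  deltas=[
    {"xyz": [0,0.038,0]},
    {"xyz": [0,0.038,0]},
    {"xyz": [0,0.038,0]},
    {"xyz": [0,0.038,0]},
    {"xyz": [0,0.038,0]},
    {"xyz": [0,0.038,0]},
    {"xyz": [0,0.038,0]},
    {"xyz": [0,0.038,0]},
    {"xyz": [0,0.038,0]},
    {"xyz": [0,0.038,0]},
    {"xyz": [0,0.038,0]},
    {"xyz": [0,0.038,0]},
  ],
)

```text
invalid input
```

```bash
python3 - <<'E'
from h import *
im=cv2.imread("pics/scene0.png");g=im.min(2)
print(g[195:215,232:254]);print(g[214:232,286:306])
E
```

```text
[[156 166 169 168 168 169 168 167 166 166 167 167 168 170 169 171 171 170
  170 169 169 169]
 [142 163 168 168 168 169 167 168 167 167 168 168 169 170 170 171 171 171
  170 170 171 171]
 [129 156 166 168 168 167 168 168 167 167 167 167 168 169 170 173 174 175
  172 173 178 179]
 [113 145 162 167 167 167 167 165 165 162 161 162 168 171 175 182 186 182
  172 173 183 186]
 [ 98 134 159 167 167 167 163 161 158 154 151 153 163 175 185 198 204 195
  175 169 178 175]
 [ 96 132 159 167 167 164 158 154 147 141 137 142 163 186 204 216 219 210
  190 172 160 140]
 [110 143 160 162 161 158 152 142 131 123 123 141 172 200 218 222 221 212
  191 159 126  97]
 [129 152 161 157 153 148 139 125 114 118 133 153 178 204 219 219 208 187
  158 121  86  70]
 [143 155 158 151 142 133 121 110 117 142 160 166 174 194 207 200 174 138
  106  80  67  69]
 [152 153 150 142 127 111  97 106 136 168 184 179 174 179 178 160 126  90
   68  64  68  69]
 [152 144 136 121 104  86  81 102 138 169 187 186 175 156 133 106  82  67
   65  67  66  63]
 [140 129 114  97  81  71  72  87 114 138 157 163 150 122  89  70  65  67
   
[... 1591 characters left out ...]
 106 135
  160 170]
 [110 107 129 163 179 175 172 185 198 190 164 131 105  90  86  90 106 137
  161 170]
 [ 76  89 124 159 179 185 188 192 182 158 125 100  88  86  85  89 106 136
  161 170]
 [ 62  75 101 127 149 164 173 170 149 120  97  87  85  84  85  91 108 137
  161 169]
 [ 57  67  82  98 110 123 131 128 111  94  87  85  85  85  87  96 115 140
  159 166]
 [ 55  63  76  86  90  94  99  97  90  86  84  85  85  85  92 107 125 143
  156 163]
 [ 59  64  77  86  87  89  89  90  86  86  84  83  85  88  99 117 132 143
  151 157]
 [ 66  66  77  85  89  88  89  88  85  85  84  84  84  89 100 117 129 137
  144 149]
 [ 74  74  80  86  88  89  88  87  85  85  84  84  85  88  94 104 115 124
  132 140]]
```

Call:
apply_moves(
  deltas=[
    {"xyz": [0,0.038,0],"turn": 0},
    {"xyz": [0,0.038,0],"turn": 0},
    {"xyz": [0,0.038,0],"turn": 0},
    {"xyz": [0,0.038,0],"turn": 0},
    {"xyz": [0,0.038,0],"turn": 0},
    {"xyz": [0,0.038,0],"turn": 0},
    {"xyz": [0,0.038,0],"turn": 0},
    {"xyz": [0,0.038,0],"turn": 0},
    {"xyz": [0,0.038,0],"turn": 0},
    {"xyz": [0,0.038,0],"turn": 0},
    {"xyz": [0,0.038,0],"turn": 0},
    {"xyz": [0,0.038,0],"turn": 0},
  ],
)

```text
clock: 2.1
tcp_pos: [0.4919, 0.1972, 0.4045]
orientation: [3.137, -0.166, -0.0]
contact_force: [0.8, 0.1, 0.4]
grip_width: 0.0854
```

```bash
python3 - <<'E'
from h import *
X=np.array([[509.3,15,59]])/1000; u=np.array([.9763,.2164,0]);
print(proj("scene",X+.0743*u),proj("scene",X-.0743*u),proj("top",X+.0743*u),proj("top",X-.0743*u))
im=cv2.imread("pics/scene0.png")
for uv in ([246.3,202.5],[295.5,221.2]): print(ray("scene",uv,.059))
E
```

```text
[[247.25849425 201.32816497]] [[295.77208262 220.92919441]] [[265.1236973  173.84108414]] [[277.87209736 233.45650189]]
[[0.57914641 0.03634096 0.059     ]]
[[4.36368243e-01 1.86832001e-04 5.90000000e-02]]
```

Call:
apply_moves(
  deltas=[
    {"xyz": [0.004,0.03,0],"turn": 0},
    {"xyz": [0.004,0.03,0],"turn": 0},
    {"xyz": [0.0035,0.028,0],"turn": 0},
    {"xyz": [0,0,-0.03],"turn": 0},
    {"xyz": [0,0,-0.03],"turn": 0},
    {"xyz": [0,0,-0.03],"turn": 0},
    {"xyz": [0,0,-0.03],"turn": 0},
    {"xyz": [0,0,-0.02],"turn": 0},
    {"xyz": [0,0,0],"turn": 0},
  ],
)

```text
clock: 2.85
tcp_pos: [0.5021, 0.2822, 0.2601]
orientation: [3.132, -0.165, -0.011]
contact_force: [-0.6, 0.5, 0.5]
grip_width: 0.0853
```

```bash
python3 - <<'E'
from h import *
print(readout.get_obs()["tcp_pos"])
for n,(x,y,w,h) in (("top",(100,140,130,130)),("scene",(110,190,130,130))):
    cv2.imwrite(f"pics/a_{n}.png",cv2.resize(grab_frame(n)[y:y+h,x:x+w,::-1],None,fx=4,fy=4))
E
```

```text
[0.50214385 0.2822283  0.26005806]
```

View pics/a_scene.png

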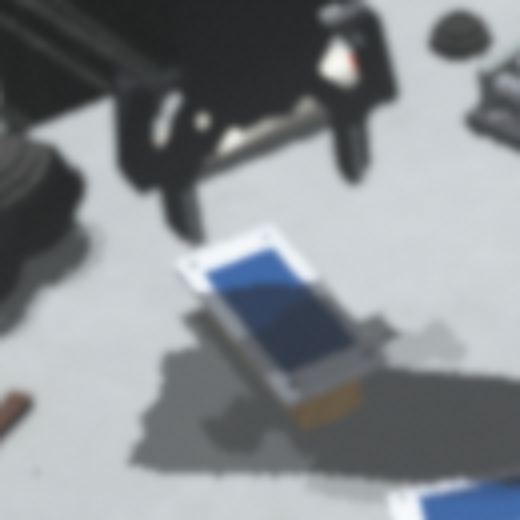

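The fingers straddle the plate's long sides. Now I'll let it settle and descend.

Call:
apply_moves(
  deltas=[
    {"xyz": [0,0,0],"turn": 0},
    {"xyz": [0,0,0],"turn": 0},
  ],
)

```text
clock: 3.12
tcp_pos: [0.5045, 0.284, 0.2665]
orientation: [-3.135, 0.166, -0.004]
contact_force: [0.1, 0.5, -0.6]
grip_width: 0.0851
```

Call:
apply_moves(
  deltas=[
    {"xyz": [-0.001,0.001,-0.02],"turn": 0},
    {"xyz": [0,0,-0.02],"turn": 0},
    {"xyz": [0,0,-0.02],"turn": 0},
    {"xyz": [0,0,-0.015],"turn": 0},
    {"xyz": [0,0,-0.006],"turn": 0},
    {"xyz": [0,0,0],"turn": 0},
    {"xyz": [0,0,0],"turn": 0},
  ],
)

```text
clock: 3.7
tcp_pos: [0.5033, 0.2849, 0.1848]
orientation: [-3.136, 0.166, -0.002]
contact_force: [-0.4, 0.3, -0.0]
grip_width: 0.0854
```

Call:
apply_moves(
  deltas=[
    {"xyz": [0,0,0],"turn": 0},
    {"xyz": [0,0,0],"turn": 0},
    {"xyz": [0,0,0],"turn": 0},
    {"xyz": [0,0,0],"turn": 0},
    {"xyz": [0,0,0],"turn": 0},
    {"xyz": [0,0,0],"turn": 0},
    {"xyz": [0,0,0],"turn": 0},
    {"xyz": [0,0,0],"turn": 0},
  ],
  claw=1,
  squeeze=40,
)

```text
clock: 4.37
tcp_pos: [0.5034, 0.285, 0.1853]
orientation: [-3.136, 0.166, -0.003]
contact_force: [-0.6, -0.7, 5.2]
grip_width: 0.0588
```

Call:
apply_moves(
  deltas=[
    {"xyz": [0,0,0.01],"turn": 0},
    {"xyz": [0,0,0.02],"turn": 0},
    {"xyz": [0,0,0.03],"turn": 0},
    {"xyz": [0,0,0.03],"turn": 0.08},
    {"xyz": [0,-0.02,0.02],"turn": 0.08},
    {"xyz": [0,-0.03,0],"turn": 0.08},
    {"xyz": [0,-0.03,0],"turn": 0.084},
    {"xyz": [0,-0.03,0],"turn": 0},
    {"xyz": [0,-0.03,0],"turn": 0},
    {"xyz": [0,-0.03,0],"turn": 0},
    {"xyz": [0,0,0],"turn": 0},
    {"xyz": [0,0,0],"turn": 0},
  ],
)

```text
clock: 5.37
tcp_pos: [0.5029, 0.1123, 0.2944]
orientation: [3.123, 0.335, 0.0]
contact_force: [-0.1, 0.2, -2.3]
grip_width: 0.0587
```

```bash
python3 - <<'E'
from h import *
for n in ("top","scene"):
    f=grab_frame(n)[:,:,::-1]; cv2.imwrite(f"pics/b_{n}.png",f[120:320,100:360].repeat(3,0).repeat(3,1))
E
```

```text
(no output)
```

View pics/b_scene.png

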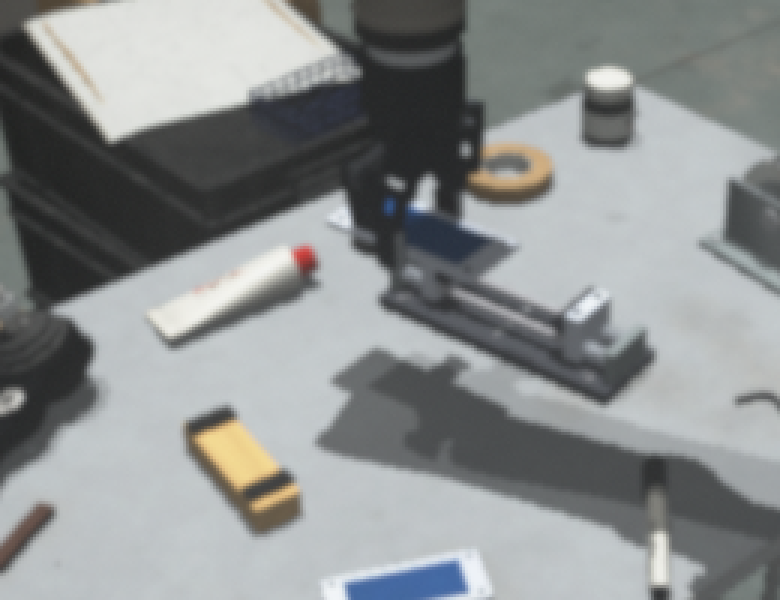

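View pics/b_top.png

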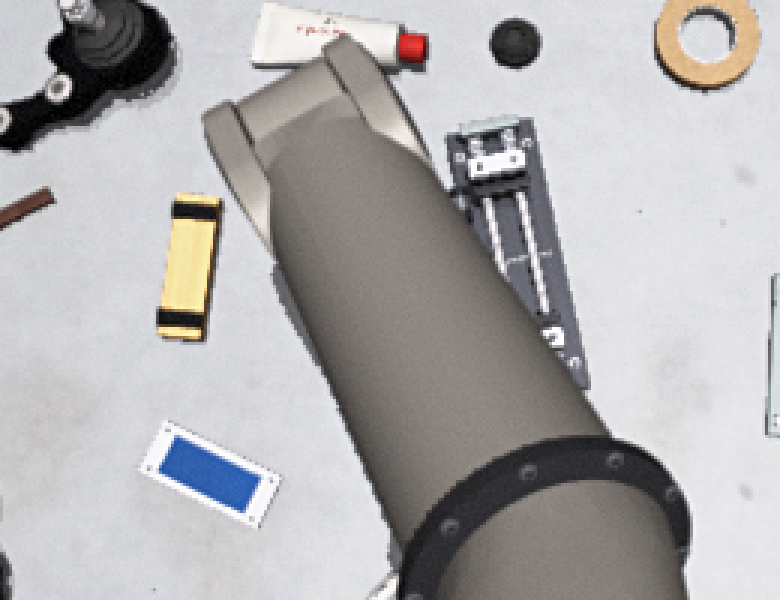

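Call:
apply_moves(
  deltas=[
    {"xyz": [-0.001,-0.02,0],"turn": 0.004},
    {"xyz": [-0.001,-0.02,0],"turn": 0},
    {"xyz": [-0.001,-0.02,0],"turn": 0},
    {"xyz": [-0.001,-0.02,0],"turn": 0},
    {"xyz": [-0.001,-0.02,0],"turn": 0},
    {"xyz": [0,0,-0.02],"turn": 0},
    {"xyz": [0,0,-0.02],"turn": 0},
    {"xyz": [0,0,-0.01],"turn": 0},
    {"xyz": [0,0,0],"turn": 0},
    {"xyz": [0,0,0],"turn": 0},
  ],
)

```text
clock: 6.3
tcp_pos: [0.4979, 0.0158, 0.2437]
orientation: [-3.121, -0.352, 0.001]
contact_force: [0.1, 0.0, -1.1]
grip_width: 0.0586
```

```bash
python3 - <<'E'
from h import *
print(readout.get_obs()["contact_force"])
for n in ("scene",):
    f=grab_frame(n)[:,:,::-1]; cv2.imwrite(f"pics/c_{n}.png",cv2.resize(f[150:270,200:340],None,fx=5,fy=5,interpolation=cv2.INTER_CUBIC))
E
```

```text
[ 0.13501689  0.0370965  -1.08602917]
```

View pics/c_scene.png

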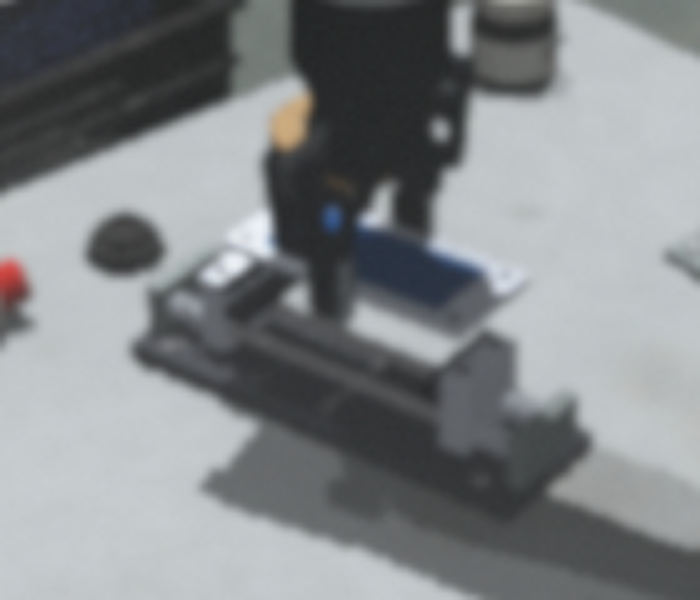

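Call:
apply_moves(
  deltas=[
    {"xyz": [0,-0.0035,-0.01],"turn": -0.006},
    {"xyz": [0,0,-0.01],"turn": 0},
    {"xyz": [0,0,-0.005],"turn": 0},
    {"xyz": [0,0,0],"turn": 0},
    {"xyz": [0,0,0],"turn": 0},
    {"xyz": [0,0,0],"turn": 0},
  ],
)

```text
clock: 6.85
tcp_pos: [0.4979, 0.0112, 0.2188]
orientation: [-3.123, -0.339, -0.0]
contact_force: [-0.3, 0.4, -1.8]
grip_width: 0.059
```

Call:
apply_moves(
  deltas=[
    {"xyz": [0,0.001,-0.002],"turn": 0},
    {"xyz": [0,0,-0.002],"turn": 0},
    {"xyz": [0,0,-0.001],"turn": 0},
    {"xyz": [0,0,-0.001],"turn": 0},
    {"xyz": [0,0,-0.001],"turn": 0},
    {"xyz": [0,0,0],"turn": 0},
    {"xyz": [0,0,0],"turn": 0},
  ],
)

```text
clock: 7.43
tcp_pos: [0.4981, 0.0122, 0.2121]
orientation: [3.123, 0.339, 0.001]
contact_force: [-1.0, -0.1, 6.3]
grip_width: 0.059
```

Call:
apply_moves(
  deltas=[
    {"xyz": [0,0,-0.001],"turn": 0},
    {"xyz": [0,0,-0.001],"turn": 0},
    {"xyz": [0,0,-0.001],"turn": 0},
    {"xyz": [0,0,-0.001],"turn": 0},
    {"xyz": [0,0,0],"turn": 0},
    {"xyz": [0,0,0],"turn": 0},
  ],
)

```text
clock: 7.93
tcp_pos: [0.4982, 0.0123, 0.2082]
orientation: [3.123, 0.339, 0.002]
contact_force: [0.2, 0.5, 5.7]
grip_width: 0.0589
```

```bash
python3 - <<'E'
from h import *
for n in ("scene",):
    f=grab_frame(n)[:,:,::-1]; cv2.imwrite(f"pics/d_{n}.png",cv2.resize(f[170:270,210:330],None,fx=6,fy=6,interpolation=cv2.INTER_CUBIC))
E
```

```text
(no output)
```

View pics/d_scene.png

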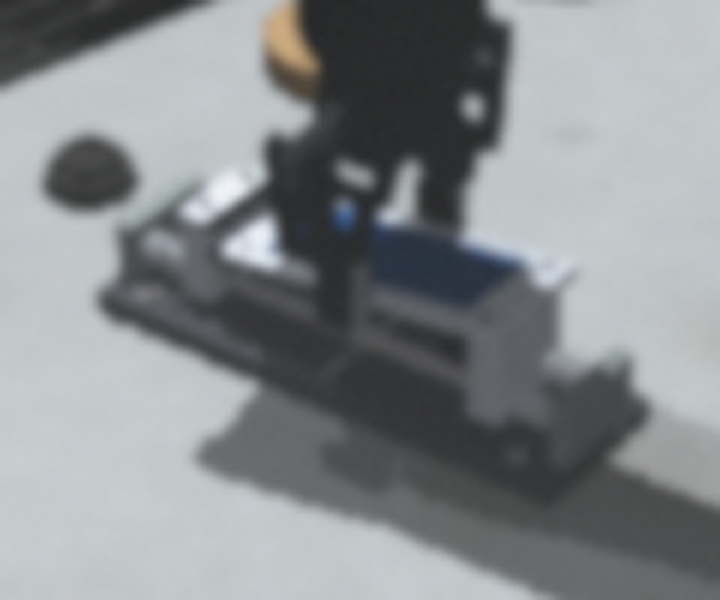

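The far end is now tilted below the far lip. I'll raise 1 mm and slide into the far groove.

Call:
apply_moves(
  deltas=[
    {"xyz": [0,0,0.001],"turn": 0},
    {"xyz": [0.0029,0.0006,0],"turn": 0},
    {"xyz": [0.0029,0.0006,0],"turn": 0},
    {"xyz": [0.0029,0.0007,0],"turn": 0},
    {"xyz": [0.0029,0.0006,0],"turn": 0},
    {"xyz": [0,0,0],"turn": 0},
    {"xyz": [0,0,0],"turn": 0},
  ],
)

```text
clock: 8.57
tcp_pos: [0.5095, 0.0145, 0.2084]
orientation: [3.123, 0.339, -0.001]
contact_force: [-1.2, -1.3, -0.5]
grip_width: 0.0591
```

```bash
python3 - <<'E'
from h import *
f=grab_frame("scene")[:,:,::-1]; cv2.imwrite(f"pics/e_scene.png",cv2.resize(f[170:270,210:330],None,fx=6,fy=6,interpolation=cv2.INTER_CUBIC))
f=grab_frame("top")[:,:,::-1]; cv2.imwrite(f"pics/e_top.png",cv2.resize(f[140:265,235:310],None,fx=6,fy=6,interpolation=cv2.INTER_CUBIC)[:600])
print(readout.get_obs()["contact_force"])
E
```

```text
[-0.31262791 -1.14133778 -1.52345574]
```

View pics/e_scene.png

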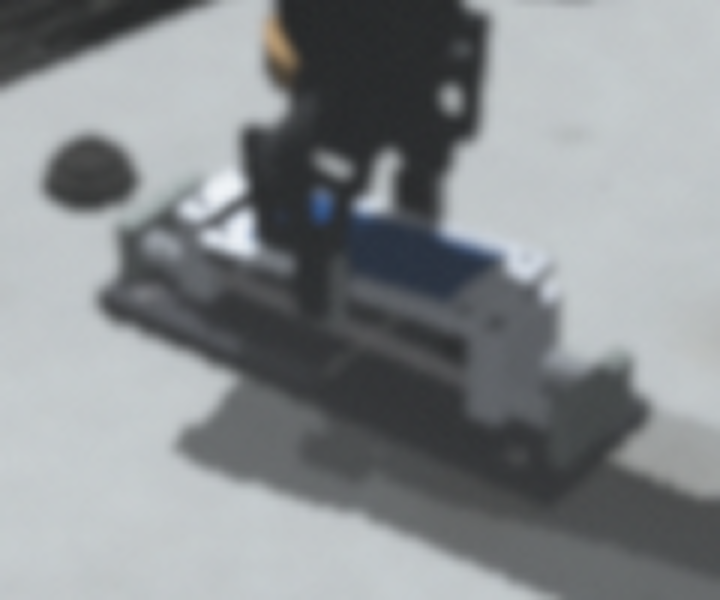

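View pics/e_top.png

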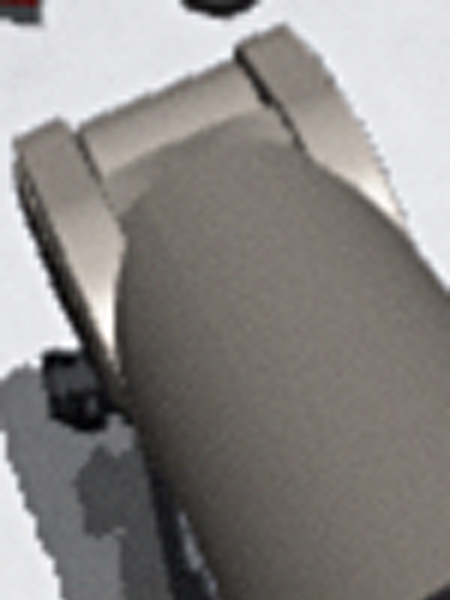

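Call:
apply_moves(
  deltas=[
    {"xyz": [0.002,0.0004,0],"turn": 0},
    {"xyz": [0.002,0.0005,0],"turn": 0},
    {"xyz": [0,0,0],"turn": 0},
    {"xyz": [0,0,0],"turn": 0},
  ],
)

```text
clock: 9.0
tcp_pos: [0.513, 0.0153, 0.2083]
orientation: [3.123, 0.339, -0.002]
contact_force: [-3.6, -1.2, -2.6]
grip_width: 0.0588
```

```bash
python3 - <<'E'
from h import *
f=grab_frame("scene")[:,:,::-1]; cv2.imwrite(f"pics/f_scene.png",cv2.resize(f[185:235,220:270],None,fx=12,fy=12,interpolation=cv2.INTER_CUBIC))
print(readout.get_obs()["contact_force"])
E
```

```text
[-3.58884853 -1.83084114 -2.19240609]
```

View pics/f_scene.png

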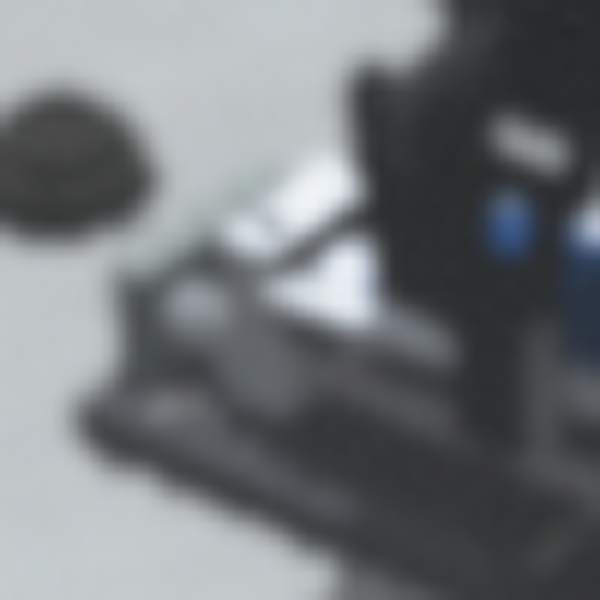

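Call:
apply_moves(
  deltas=[
    {"xyz": [0.002,0.0004,0],"turn": 0},
    {"xyz": [0.002,0.0005,0],"turn": 0},
    {"xyz": [0.002,0.0004,0],"turn": 0},
    {"xyz": [0.002,0.0005,0],"turn": 0},
    {"xyz": [0,0,0],"turn": 0},
    {"xyz": [0,0,0],"turn": 0},
  ],
)

```text
clock: 9.55
tcp_pos: [0.5203, 0.0169, 0.208]
orientation: [3.123, 0.339, -0.006]
contact_force: [-7.6, -2.5, -2.5]
grip_width: 0.059
```

```bash
python3 - <<'E'
from h import *
f=grab_frame("scene")[:,:,::-1]; cv2.imwrite(f"pics/g_scene.png",cv2.resize(f[180:250,215:320],None,fx=7,fy=7,interpolation=cv2.INTER_CUBIC))
print(readout.get_obs()["contact_force"])
E
```

```text
[-6.0575301  -0.60765199 -1.66442476]
```

View pics/g_scene.png

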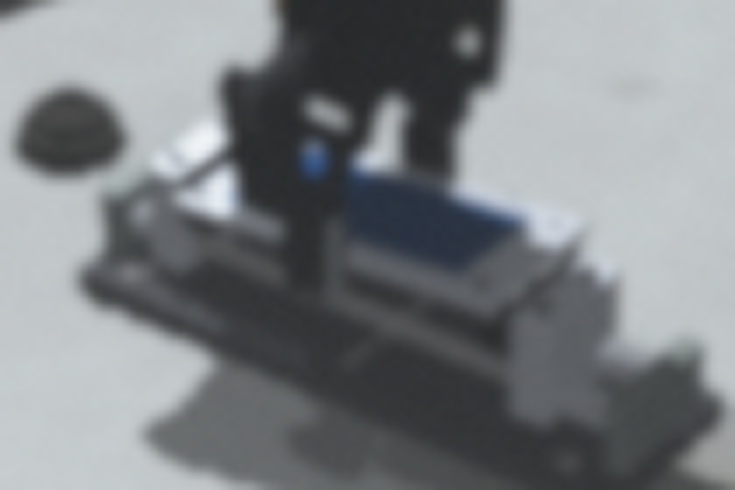

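Call:
apply_moves(
  deltas=[
    {"xyz": [0.0015,0.0003,0],"turn": 0},
    {"xyz": [0.0015,0.0002,0],"turn": 0},
    {"xyz": [0,0,0],"turn": 0},
    {"xyz": [0,0,0],"turn": 0},
  ],
)

```text
clock: 9.93
tcp_pos: [0.523, 0.0174, 0.2078]
orientation: [3.123, 0.339, -0.007]
contact_force: [-7.1, -2.2, -2.2]
grip_width: 0.0591
```

```bash
python3 - <<'E'
from h import *
f=grab_frame("scene")[:,:,::-1]; cv2.imwrite(f"pics/h_scene.png",cv2.resize(f[195:245,275:325],None,fx=12,fy=12,interpolation=cv2.INTER_CUBIC))
print(readout.get_obs()["contact_force"])
E
```

```text
[-7.37082922 -1.1324204  -1.6486133 ]
```

View pics/h_scene.png

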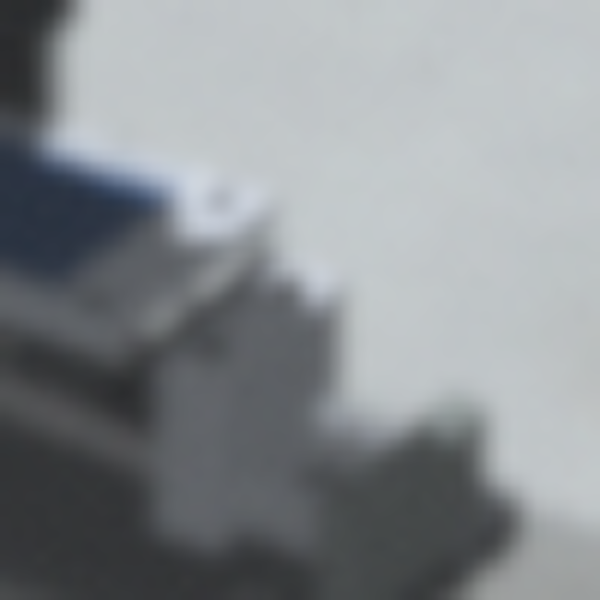

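```bash
python3 - <<'E'
from h import *
u=np.array([.9763,.2164]);v=np.array([-.2164,.9763])
for z in (.062,.066,.070):
  for uv in ([286.3,223.8],[296.8,212.9]):
    d=(ray("scene",uv,z)[0,:2]-[.5095,.015])*1000; print(z,(d@u).round(1),(d@v).round(1))
E
```

```text
0.062 -65.4 26.6
0.062 -59.7 -26.2
0.066 -68.6 31.3
0.066 -62.9 -21.2
0.07 -71.9 36.0
0.07 -66.2 -16.2
```

Call:
apply_moves(
  deltas=[
    {"xyz": [0,0,-0.001],"turn": 0},
    {"xyz": [0,0,-0.001],"turn": 0},
    {"xyz": [0,0,-0.001],"turn": 0},
    {"xyz": [0,0,-0.001],"turn": 0},
    {"xyz": [0,0,0],"turn": 0},
    {"xyz": [0,0,0],"turn": 0},
  ],
)

```text
clock: 10.48
tcp_pos: [0.5234, 0.0176, 0.2045]
orientation: [3.123, 0.339, -0.004]
contact_force: [-7.9, -1.9, 2.8]
grip_width: 0.0592
```

```bash
python3 - <<'E'
from h import *
f=grab_frame("scene")[:,:,::-1]; cv2.imwrite(f"pics/i_scene.png",cv2.resize(f[195:245,275:325],None,fx=12,fy=12,interpolation=cv2.INTER_CUBIC))
print(readout.get_obs()["contact_force"])
E
```

```text
[-7.87852689 -1.64475888  2.78416356]
```

View pics/i_scene.png

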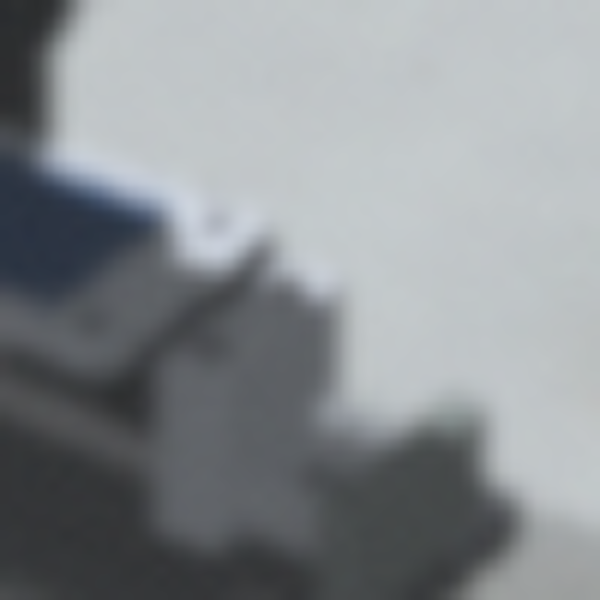

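Call:
apply_moves(
  deltas=[
    {"xyz": [0,0,-0.001],"turn": 0},
    {"xyz": [0,0,-0.001],"turn": 0},
    {"xyz": [0,0,-0.001],"turn": 0},
    {"xyz": [0,0,-0.001],"turn": 0},
    {"xyz": [0,0,-0.001],"turn": 0},
    {"xyz": [0,0,0],"turn": 0},
    {"xyz": [0,0,0],"turn": 0},
  ],
)

```text
clock: 11.12
tcp_pos: [0.5238, 0.0176, 0.1999]
orientation: [3.123, 0.339, -0.002]
contact_force: [-8.4, -3.2, 5.6]
grip_width: 0.059
```

```bash
python3 - <<'E'
from h import *
f=grab_frame("scene")[:,:,::-1]; cv2.imwrite(f"pics/j_scene.png",cv2.resize(f[180:250,215:320],None,fx=7,fy=7,interpolation=cv2.INTER_CUBIC))
print(readout.get_obs()["contact_force"])
E
```

```text
[-8.57406536 -2.16677003  5.43529641]
```

View pics/j_scene.png

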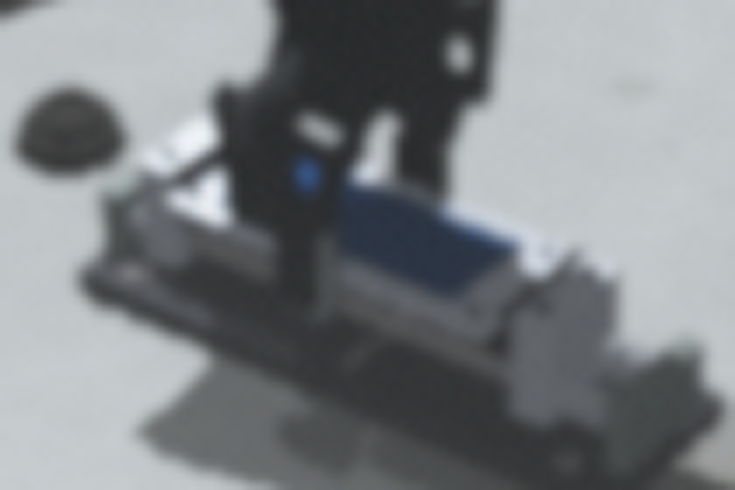

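Call:
apply_moves(
  deltas=[
    {"xyz": [0,0,-0.001],"turn": 0},
    {"xyz": [0,0,0],"turn": 0},
    {"xyz": [0,0,0],"turn": 0},
  ],
)

```text
clock: 11.42
tcp_pos: [0.524, 0.0177, 0.1998]
orientation: [3.122, 0.339, -0.001]
contact_force: [-10.6, -2.6, 15.5]
grip_width: 0.0589
```

Call:
apply_moves(
  deltas=[
    {"xyz": [0,0,0.001],"turn": 0},
    {"xyz": [-0.0024,-0.0005,0],"turn": 0},
    {"xyz": [-0.0024,-0.0004,0],"turn": 0},
    {"xyz": [-0.0024,-0.0005,0],"turn": 0},
    {"xyz": [-0.0024,-0.0004,0],"turn": 0},
    {"xyz": [-0.0024,-0.0005,0],"turn": 0},
    {"xyz": [-0.0024,-0.0004,0],"turn": 0},
    {"xyz": [0,0,0],"turn": 0},
    {"xyz": [0,0,0],"turn": 0},
  ],
)

```text
clock: 12.17
tcp_pos: [0.511, 0.0149, 0.2002]
orientation: [3.123, 0.338, 0.004]
contact_force: [0.7, -4.0, 1.8]
grip_width: 0.0588
```

```bash
python3 - <<'E'
from h import *
f=grab_frame("scene")[:,:,::-1]; cv2.imwrite(f"pics/k_scene.png",cv2.resize(f[180:250,215:320],None,fx=7,fy=7,interpolation=cv2.INTER_CUBIC))
print(readout.get_obs()["contact_force"])
E
```

```text
[ 1.4412324  -3.78979991  1.76825934]
```

View pics/k_scene.png

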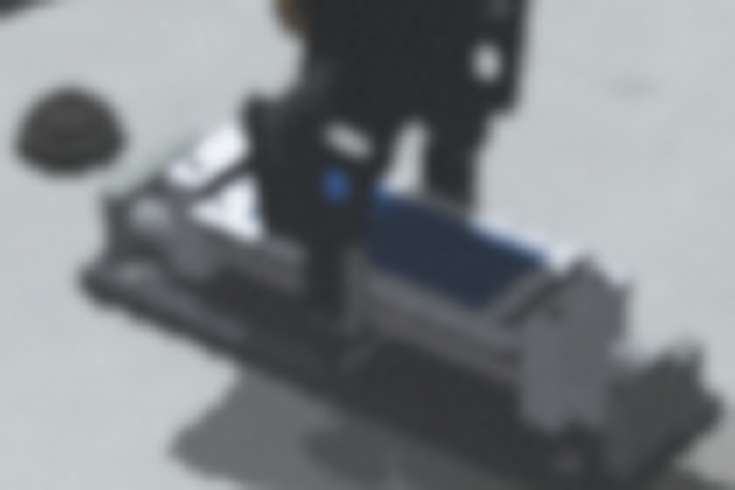

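Call:
apply_moves(
  deltas=[
    {"xyz": [0,0,0],"turn": 0},
    {"xyz": [0,0,0],"turn": 0},
    {"xyz": [0,0,0],"turn": 0},
    {"xyz": [0,0,0],"turn": 0},
    {"xyz": [0,0,0],"turn": 0},
    {"xyz": [0,0,0],"turn": 0},
    {"xyz": [0,0,0],"turn": 0},
  ],
  claw=-1,
)

```text
clock: 12.8
tcp_pos: [0.51, 0.0152, 0.1997]
orientation: [-3.123, -0.339, 0.0]
contact_force: [0.1, -0.3, 0.4]
grip_width: 0.0854
```

Call:
apply_moves(
  deltas=[
    {"xyz": [0,0,0.01],"turn": 0},
    {"xyz": [0,0,0.02],"turn": 0},
    {"xyz": [0,0,0.03],"turn": 0},
    {"xyz": [0,0,0.03],"turn": 0},
    {"xyz": [0,-0.01,0.02],"turn": 0},
    {"xyz": [0,-0.03,0],"turn": 0},
    {"xyz": [0,-0.035,0],"turn": 0},
    {"xyz": [0,-0.035,0],"turn": 0},
    {"xyz": [0,-0.035,0],"turn": 0},
    {"xyz": [0,-0.035,0],"turn": 0},
    {"xyz": [0,-0.02,0],"turn": 0},
    {"xyz": [0,0,0],"turn": 0},
  ],
)

```text
clock: 13.8
tcp_pos: [0.5091, -0.1907, 0.3104]
orientation: [3.122, 0.326, -0.0]
contact_force: [0.1, -1.8, -0.2]
grip_width: 0.0852
```

```bash
python3 - <<'E'
from h import *
a=grab_frame("scene")[:,:,::-1];b=grab_frame("top")[:,:,::-1]
cv2.imwrite("pics/l_s.png",a);cv2.imwrite("pics/l_t.png",b)
cv2.imwrite("pics/l1.png",np.hstack([cv2.resize(a[180:250,215:315],(560,392),interpolation=cv2.INTER_CUBIC),cv2.resize(b[150:264,235:305],(240,392),interpolation=cv2.INTER_CUBIC)]))
E
```

```text
(no output)
```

View pics/l1.png

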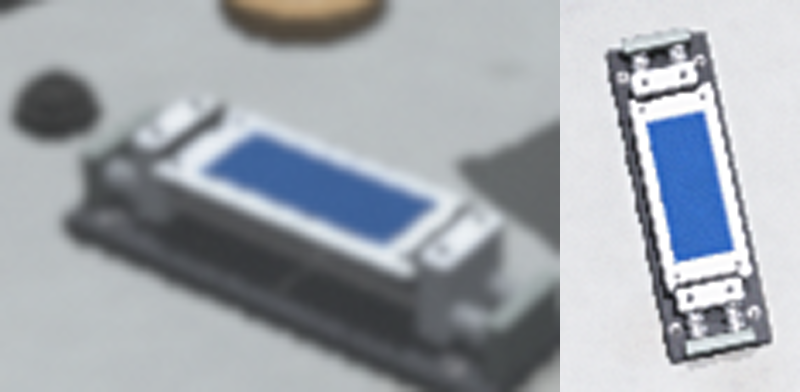

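```bash
python3 - <<'E'
from h import *
u=np.array([.9763,.2164]);v=np.array([-.2164,.9763])
for n,reg in (("top",(245,150,55,105)),("scene",(220,180,95,70))):
    im=cv2.imread(f"pics/l_{n[0]}.png"); hsv=cv2.cvtColor(im,cv2.COLOR_BGR2HSV)
    b=cv2.inRange(hsv,(100,110,60),(130,255,255)); x=rect(n,roi(b,*reg),0.051)[:3]
    d=np.array(x[0])-[509.5,15]; print(n,x,"along",(d@u).round(1),"across",(d@v).round(1))
im=cv2.imread("pics/l_t.png");g=im.min(2)
for y in range(168,182): print(g[y,252:284])
print()
for y in range(226,246): print(g[y,262:294])
E
```

```text
top ((509.7, 13.0), (100.8, 41.6), 12.36) along -0.2 across -2.0
scene ((510.5, 12.7), (94.4, 34.0), 12.71) along 0.5 across -2.5
[ 94  83  61  53 136 195 195 203 158  78  86  90  82  85  91 120 173 214
 236 239 255 253 192 133 188 130  98 158 234 230 227 226]
[ 96  92  71  75 140 195 186 173 117  85 103 111 107 131 182 231 253 254
 253 254 255 255 133  83 119 101  98 148 235 232 228 227]
[112 117  89  48 103 193 236 222 188 203 234 255 255 255 252 254 254 252
 212 208 255 255 169  87  93  99  93 133 235 232 229 226]
[211 185 190 101 168 246 255 254 252 253 253 255 254 253 252 250 253 249
 135 142 244 255 250 117  95 100  93 115 205 233 229 227]
[185 161 212 157 255 255 252 240 240 254 252 250 250 249 249 250 252 248
 137 172 255 255 255 120  93  98  90  94 168 235 232 230]
[194 202 188 164 255 255 235 144 189 253 251 249 250 250 251 252 254 255
 251 255 255 255 232  96  91 109 119 101 165 238 232 228]
[127 129 117 129 242 255 243 129 175 255 253 252 254 255 255 255 255 255
 203 187 166 155 108  76 158 217 247 103 129 238 234 230]
[ 95  90  93 106 202 255 255 251 252 255 255 255 255 
[... 2784 characters left out ...]
 137 220 252 177 136 104 156 232 178 207 168]
[231 215  76 101 110  94  44  37  45  70 133 205 177 182 117  79  87  91
  91  92  85 113 175 237 199 200 138 159 236 147 190 155]
[229 215  82  85 109 108  92  95  65  43 116 218 252 211 181  92  89  99
  93  95  78  84 171 229 200 150 129 112 142 134 167 124]
[228 221 150  83  99 113 129 121  96  73 140 181 186 167 126  98  95  93
  92  88  45  56 161 239 227 168 149  99 105 114 128 113]
[225 229 200  82 110 169 245 217 103  55 120 185 216 182 150 132 111 108
 113 106  93  82 127 202 251 211 187 110 114 111 113 119]
[227 229 214  87 137 205 166 162 134  41  70 153 244 209 204 188 117 115
 111 109 111 108 146 203 247 162 123 136 166 127 114 116]
```

```bash
python3 - <<'E'
from h import *
u=np.array([.9763,.2164]);v=np.array([-.2164,.9763])
im=cv2.imread("pics/l_t.png");g=im.min(2)
for T in (200,225,240):
    m=roi(cv2.inRange(g,T,255),245,160,53,90)
    # blocks table: keep within vice area
    P=ray("top",np.array([(x,y) for y in range(420) for x in range(560)]),.059)[:,:2]*1000-[509.5,15]
    a=(P@u).reshape(420,560);b=(P@v).reshape(420,560)
    for lo,hi,z,nm in ((65,83,.059,"far"),(-83,-65,.059,"near"),(-62,62,.051,"plate")):
        k=(m if nm!="plate" else m|cv2.inRange(cv2.cvtColor(im,cv2.COLOR_BGR2HSV),(100,110,60),(130,255,255)))&(((a>lo)&(a<hi)&(abs(b)<36))*255).astype(np.uint8)
        k=cv2.morphologyEx(k,cv2.MORPH_OPEN,np.ones((3,3)))
        x=rect("top",k,z)[:3];d=np.array(x[0])-[509.5,15]
        print(T,nm,x[1:],"along",(d@u).round(1),"across",(d@v).round(1))
E
```

```text
200 far ((21.5, 11.2), -77.97) along 76.9 across -0.4
200 near ((19.1, 11.9), -89.6) along -77.0 across 0.3
200 plate ((124.6, 59.2), 12.46) along 1.2 across -2.5
225 far ((21.5, 11.2), -77.97) along 76.9 across -0.4
225 near ((19.1, 11.9), -89.47) along -77.0 across 0.3
225 plate ((124.6, 58.7), 12.46) along 1.2 across -2.5
240 far ((21.5, 10.7), -77.99) along 77.2 across -0.3
240 near ((20.1, 11.2), -78.26) along -77.3 across -0.2
240 plate ((124.6, 58.5), 12.46) along 1.2 across -2.5
```

```bash
cat > prof.py <<'E'
from h import *
def run(name):
    u=np.array([.9763,.2164]);v=np.array([-.2164,.9763])
    im=cv2.imread(name);g=im.min(2).astype(np.float32)
    hs=cv2.cvtColor(im,cv2.COLOR_BGR2HSV); g[cv2.inRange(hs,(100,80,50),(130,255,255))>0]=250
    s=np.arange(-36,36.01,.25)
    for nm,z,al in (("far",.059,np.arange(75,80,.5)),("near",.059,np.arange(-80,-75,.5)),("plate",.051,np.arange(-50,50,2))):
        c=[]
        for A in al:
            X=np.c_[(np.array([509.5,15])+A*u+s[:,None]*v)/1000,np.full(len(s),z)]
            p=proj("top",X).astype(np.float32)
            y=cv2.remap(g,p[None,:,0],p[None,:,1],cv2.INTER_LINEAR)[0]
            k=np.where(y>175)[0]; k=k[abs(s[k])<34]
            c.append((s[k[0]],s[k[-1]]))
        c=np.array(c);m=np.median(c,0);print(nm,m,"mid",m.mean(),"w",m[1]-m[0])
if __name__=="__main__":
    import sys; run(sys.argv[1])
E
python3 prof.py pics/l_t.png; python3 prof.py pics/top0.png
```

```text
far [-23.5  23. ] mid -0.25 w 46.5
near [-22.75  22.25] mid -0.25 w 45.0
plate [-32.25  27.5 ] mid -2.375 w 59.75
far [-23.125  22.25 ] mid -0.4375 w 45.375
near [-22.625  21.75 ] mid -0.4375 w 44.375
plate [-16.    15.75] mid -0.125 w 31.75
```

Call:
apply_moves(
  deltas=[
    {"xyz": [0,0.03,0],"turn": 0},
    {"xyz": [0,0.035,0],"turn": 0},
    {"xyz": [0,0.035,0],"turn": 0},
    {"xyz": [0,0.035,0],"turn": 0},
    {"xyz": [0,0.035,0],"turn": 0},
    {"xyz": [0,0.03,0],"turn": 0},
    {"xyz": [0,0.004,0],"turn": 0},
    {"xyz": [0,0,-0.02],"turn": 0},
    {"xyz": [0,0,-0.02],"turn": 0},
    {"xyz": [0,0,0],"turn": 0},
    {"xyz": [0,0,0],"turn": 0},
  ],
  squeeze=30,
)

```text
clock: 14.82
tcp_pos: [0.5094, 0.0199, 0.2695]
orientation: [-3.122, -0.342, 0.004]
contact_force: [-0.9, 0.6, 0.2]
grip_width: 0.0859
```

Call:
apply_moves(
  deltas=[
    {"xyz": [0,-0.0025,-0.02],"turn": 0},
    {"xyz": [0,0,-0.02],"turn": 0},
    {"xyz": [0,0,-0.02],"turn": 0},
    {"xyz": [0,0,-0.0085],"turn": 0},
    {"xyz": [0,0,0],"turn": 0},
    {"xyz": [0,0,0],"turn": 0},
    {"xyz": [0,0,0],"turn": 0},
  ],
)

```text
clock: 15.4
tcp_pos: [0.5107, 0.0168, 0.2026]
orientation: [3.123, 0.339, 0.003]
contact_force: [-0.5, -0.4, 0.4]
grip_width: 0.0856
```

Call:
apply_moves(
  deltas=[
    {"xyz": [-0.001,0.0006,-0.002],"turn": 0},
    {"xyz": [0,0,0],"turn": 0},
    {"xyz": [0,0,0],"turn": 0},
  ],
)

```text
clock: 15.65
tcp_pos: [0.5092, 0.0172, 0.1997]
orientation: [3.123, 0.339, 0.001]
contact_force: [-0.4, -0.8, 0.5]
grip_width: 0.0856
```

Call:
apply_moves(
  deltas=[
    {"xyz": [0,0,0],"turn": 0},
    {"xyz": [0,0,0],"turn": 0},
    {"xyz": [0,0,0],"turn": 0},
    {"xyz": [0,0,0],"turn": 0},
    {"xyz": [0,0,0],"turn": 0},
    {"xyz": [0,0,0],"turn": 0},
    {"xyz": [0,0,0],"turn": 0},
    {"xyz": [0,0,0],"turn": 0},
  ],
  claw=1,
)

```text
clock: 16.32
tcp_pos: [0.5097, 0.0165, 0.1998]
orientation: [3.122, 0.338, 0.002]
contact_force: [0.4, -3.3, 5.4]
grip_width: 0.059
```

Call:
apply_moves(
  deltas=[
    {"xyz": [-0.0002,0.0009,0],"turn": 0},
    {"xyz": [0,0,0],"turn": 0},
    {"xyz": [0,0,0],"turn": 0},
  ],
)

```text
clock: 16.57
tcp_pos: [0.5096, 0.0166, 0.1998]
orientation: [3.121, 0.337, 0.002]
contact_force: [1.2, -5.2, 6.0]
grip_width: 0.0592
```

Call:
apply_moves(
  deltas=[
    {"xyz": [0,0,0],"turn": 0},
    {"xyz": [0,0,0],"turn": 0},
    {"xyz": [0,0,0],"turn": 0},
    {"xyz": [0,0,0],"turn": 0},
    {"xyz": [0,0,0],"turn": 0},
    {"xyz": [0,0,0],"turn": 0},
    {"xyz": [0,0,0],"turn": 0},
  ],
  claw=-1,
)

```text
clock: 17.15
tcp_pos: [0.5088, 0.0182, 0.1991]
orientation: [-3.123, -0.339, 0.0]
contact_force: [0.1, -0.2, 0.5]
grip_width: 0.0852
```

Call:
apply_moves(
  deltas=[
    {"xyz": [0,0,0.01],"turn": 0},
    {"xyz": [0,0,0.02],"turn": 0},
    {"xyz": [0,0,0.03],"turn": 0},
    {"xyz": [0,0,0.03],"turn": 0},
    {"xyz": [0,-0.01,0.02],"turn": 0},
    {"xyz": [0,-0.03,0],"turn": 0},
    {"xyz": [0,-0.035,0],"turn": 0},
    {"xyz": [0,-0.035,0],"turn": 0},
    {"xyz": [0,-0.035,0],"turn": 0},
    {"xyz": [0,-0.035,0],"turn": 0},
    {"xyz": [0,-0.025,0],"turn": 0},
    {"xyz": [0,0,0],"turn": 0},
  ],
)

```text
clock: 18.15
tcp_pos: [0.5079, -0.1934, 0.3099]
orientation: [3.122, 0.325, -0.0]
contact_force: [0.2, 0.2, -0.4]
grip_width: 0.0858
```

```bash
python3 - <<'E'
from h import *
a=grab_frame("scene")[:,:,::-1];b=grab_frame("top")[:,:,::-1]
cv2.imwrite("pics/m_s.png",a);cv2.imwrite("pics/m_t.png",b)
cv2.imwrite("pics/m1.png",np.hstack([cv2.resize(a[150:230,310:400],(441,392),interpolation=cv2.INTER_CUBIC),cv2.resize(b[195:275,340:410],(343,392),interpolation=cv2.INTER_CUBIC)]))
E
python3 prof.py pics/m_t.png
```

```text
far [-23.5  23. ] mid -0.25 w 46.5
near [-22.75  22.25] mid -0.25 w 45.0
plate [-30.5   29.25] mid -0.625 w 59.75
```

View pics/m1.png

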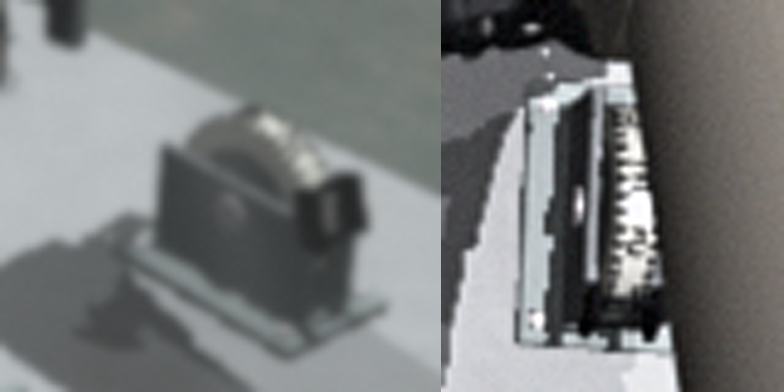

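```bash
python3 - <<'E'
from h import *
f=lambda x,y:(x/8+350-.44,y/8+200-.44)
def pr(nm,a,b,z):
    P=ray("top",[f(*a),f(*b)],z)*1000;d=P[0]-P[1];print(nm,P[:,:2].round(1).tolist(),"yaw",np.degrees(np.arctan2(d[1],d[0])).round(2),"len",np.hypot(*d[:2]).round(1))
pr("base left",(65,90),(45,520),.004)
pr("base right",(315,105),(300,525),.004)
pr("cheekL out",(178,100),(158,415),.070)
pr("cheekL in",(190,100),(178,415),.070)
pr("cheekR",(272,110),(285,300),.070)
pr("wheel edges top",(203,250),(275,250),.1)
pr("frame back",(165,432),(290,432),.092)
pr("frame front",(150,515),(275,515),.092)
b=cv2.imread("pics/top0.png")
cv2.imwrite("pics/n1.png",cv2.resize(b[205:272,352:395],None,fx=9,fy=9,interpolation=cv2.INTER_LANCZOS4)[:600])
a=cv2.imread("pics/scene0.png")
cv2.imwrite("pics/n2.png",cv2.resize(a[165:225,330:395],None,fx=10,fy=10,interpolation=cv2.INTER_CUBIC)[:600])
E
```

```text
base left [[500.4, -202.0], [365.6, -193.4]] yaw -3.64 len 135.1
base right [[496.2, -280.9], [364.6, -272.6]] yaw -3.61 len 131.9
cheekL out [[488.4, -224.5], [394.9, -216.5]] yaw -4.86 len 93.9
cheekL in [[488.4, -228.1], [394.9, -222.4]] yaw -3.46 len 93.7
cheekR [[485.6, -252.4], [429.0, -254.8]] yaw 2.41 len 56.7
wheel edges top [[440.7, -224.7], [440.9, -245.5]] yaw 90.4 len 20.8
frame back [[388.9, -214.2], [389.1, -250.3]] yaw 90.38 len 36.0
frame front [[365.1, -209.4], [365.4, -245.3]] yaw 90.37 len 35.9
```

View pics/n1.png

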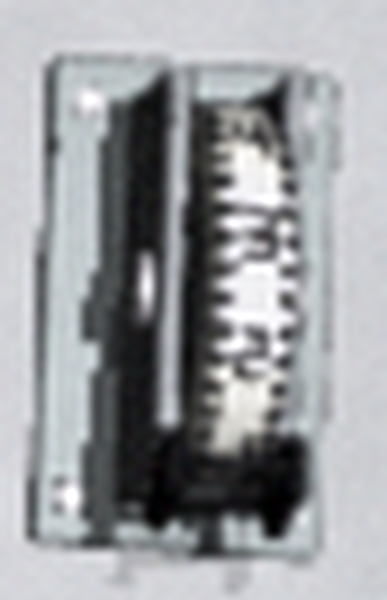

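View pics/n2.png

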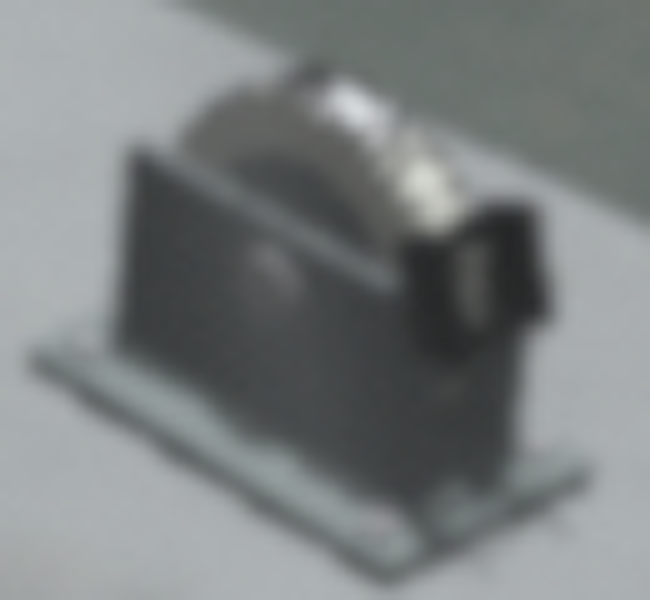

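```bash
python3 - <<'E'
from h import *
def P(n):
    m=camera_model(n);return m["intrinsics"]@np.c_[m["R"],m["t"]]
def tri(a,b,nm):
    X=cv2.triangulatePoints(P("top"),P("scene"),np.array(a,float),np.array(b,float));X=(X[:3]/X[3]).T[0]
    print(nm,(X*1000).round(1),"err",(proj("top",X)-a).round(1),(proj("scene",X)-b).round(1))
tri((371.8,212.1),(343.1,179.6),"cheek far out top")
tri((357.7,210.8),(333,200.5),"base far left")
tri((355.2,264.6),(369,222.5),"base near left")
for z in (.060,.065,.07,.075,.08): print(z,(ray("scene",(343.1,179.6),z)*1000).round(1),(ray("top",(371.8,212.1),z)*1000).round(1))
m=camera_model("top");print(-m["R"].T@m["t"])
E
```

```text
cheek far out top [ 488.9 -225.8   64.2] err [[0.1 0.1]] [[-0.1 -0. ]]
base far left [ 500.2 -202.9    1.6] err [[0.2 0.2]] [[-0.2 -0. ]]
base near left [ 365.1 -194.     2.3] err [[0.1 0.2]] [[-0.2 -0. ]]
0.06 [[ 493.4 -231.5   60. ]] [[ 489.7 -226.5   60. ]]
0.065 [[ 487.8 -224.8   65. ]] [[ 489.  -225.5   65. ]]
0.07 [[ 482.2 -218.    70. ]] [[ 488.3 -224.5   70. ]]
0.075 [[ 476.6 -211.3   75. ]] [[ 487.6 -223.5   75. ]]
0.08 [[ 471.1 -204.6   80. ]] [[ 486.9 -222.5   80. ]]
[ 0.33807719 -0.00631231  1.16339628]
```

```bash
python3 - <<'E'
from h import *
a=cv2.imread("pics/scene0.png")
cv2.imwrite("pics/n3.png",cv2.resize(a[168:198,343:383],None,fx=20,fy=20,interpolation=cv2.INTER_CUBIC))
m=camera_model("scene");C=-m["R"].T@m["t"];Ki=np.linalg.inv(m["intrinsics"])
th=np.radians(-3.6);ux=np.array([np.cos(th),np.sin(th),0]);uy=np.array([-np.sin(th),np.cos(th),0])
O=np.array([.441,-.2351,0])
for q in ((185,140),(205,112),(240,92),(290,85)):
    uv=np.array([q[0]/10+330-.45,q[1]/10+165-.45,1]);d=m["R"].T@Ki@uv
    s=(.010-(C-O)@uy)/(d@uy);X=C+s*d;print(((X-O)@ux*1000+441).round(1),(X[2]*1000).round(1))
E
```

```text
472.5 73.7
466.3 85.1
454.6 96.3
437.7 105.9
```

View pics/n3.png

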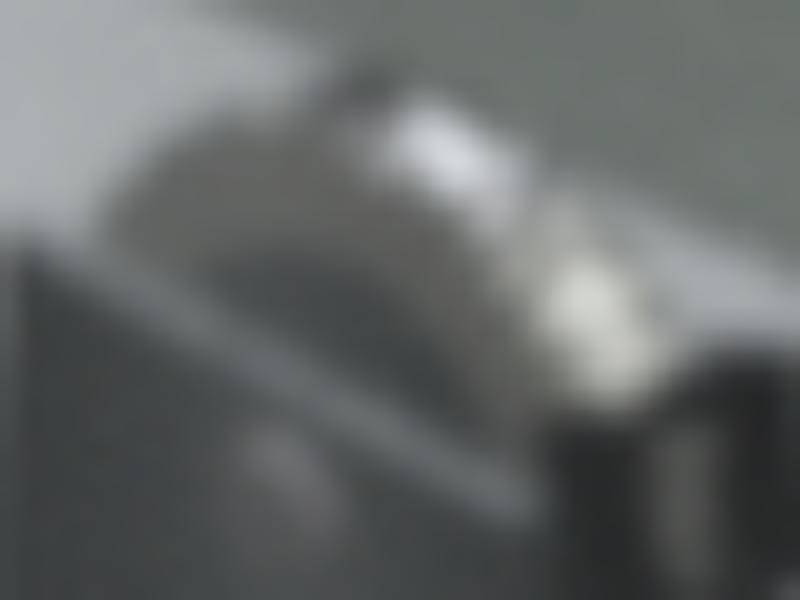

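```bash
cat > wh.py <<'E'
from h import *
th=np.radians(-3.6);ux=np.array([np.cos(th),np.sin(th),0]);uy=np.array([-np.sin(th),np.cos(th),0])
O=np.array([.4285,-.2343,.052])
def ang(n,uv):
    m=camera_model(n);C=-m["R"].T@m["t"];d=m["R"].T@np.linalg.inv(m["intrinsics"])@np.array([*uv,1.])
    d/=np.linalg.norm(d);c=np.array([(C-O)@ux,(C-O)[2]]);e=np.array([d@ux,d[2]])
    A=e@e;B=2*c@e;Q=c@c-.05**2;D=B*B-4*A*Q
    if D<0:return None
    s=(-B-np.sqrt(D))/2/A;X=C+s*d-O;x,z=X@ux,X[2]
    return np.degrees(np.arctan2(z,-x))-20, X@uy*1000
def pix(n,a,y=0):
    a=np.radians(a+20);X=O+ux*(-.05*np.cos(a))+np.array([0,0,.05*np.sin(a)])+uy*y;return proj(n,X)[0]
E
python3 - <<'E'
from wh import *
f=lambda x,y:(x/8+350-.44,y/8+200-.44)
for q in ((243,243),(243,222),(245,268),(236,355),(236,335),(236,375),(225,432),(235,150)): print(q,ang("top",f(*q)))
g=cv2.imread("pics/top0.png")
# unwrap wheel
A=np.arange(10,120,.5);Y=np.arange(-10,10.1,.25)/1000
p=np.array([[pix("top",a,y) for y in Y] for a in A],np.float32)
u=cv2.remap(g,p[...,0],p[...,1],cv2.INTER_CUBIC)
u=np.rot90(u,1);cv2.imwrite("pics/unw.png",cv2.resize(u,None,fx=3.5,fy=4))
E
```

```text
(243, 243) (np.float64(86.81455235021896), np.float64(-1.1456048485769008))
(243, 222) (np.float64(94.60562838430951), np.float64(-1.4173283471274487))
(245, 268) (np.float64(78.1835263951753), np.float64(-1.6529192759081526))
(236, 355) (np.float64(49.15020545036613), np.float64(-0.6059162170977215))
(236, 335) (np.float64(55.86322542953317), np.float64(-0.018177287062000294))
(236, 375) (np.float64(42.18204210685816), np.float64(-1.3496790846488698))
(225, 432) (np.float64(18.601734579280446), np.float64(-1.5177197978904262))
(235, 150) (np.float64(133.59899232817864), np.float64(-3.1001739566265227))Traceback (most recent call last):
  File "<stdin>", line 7, in <module>
  File "wh.py", line 12, in pix
    a=np.radians(a+20);X=O+ux*(-.05*np.cos(a))+np.array([0,0,.05*np.sin(a)])+uy*y;return proj(n,X)[0]
                                                                                         ~~~~^^^^^
  File "h.py", line 8, in proj
    m=camera_model(n);p=np.atleast_2d(X)@m["R"].T+m["t"];p=p@m["intrinsics"].T;return p[:,:2]/p[:,2:]
ValueError: time passes only in moves, steps and waits
```

```bash
cat >> wh.py <<'E'
def unwrap(n,g,a0=5,a1=135):
    A=np.arange(a0,a1,.5);Y=np.arange(-11,11.1,.25)/1000
    AA,YY=np.meshgrid(A,Y,indexing="ij");r_=np.radians(AA+20)
    X=O+ux*(-.05*np.cos(r_))[...,None]+np.array([0,0,1])*(.05*np.sin(r_))[...,None]+uy*YY[...,None]
    p=proj(n,X.reshape(-1,3)).reshape(len(A),len(Y),2).astype(np.float32)
    u=cv2.remap(g,p[...,0],p[...,1],cv2.INTER_CUBIC).transpose(1,0,2)
    u=cv2.resize(np.ascontiguousarray(u),None,fx=3,fy=3)
    for a in range(a0+5,a1,10): cv2.putText(u,str(a),(int((a-a0)*6)-8,10),0,.4,(0,0,255),1);cv2.line(u,(int((a-a0)*6),12),(int((a-a0)*6),20),(0,0,255),1)
    return u
E
python3 - <<'E'
from wh import *
cv2.imwrite("pics/unw.png",unwrap("top",cv2.imread("pics/top0.png")))
E
```

```text
(no output)
```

View pics/unw.png

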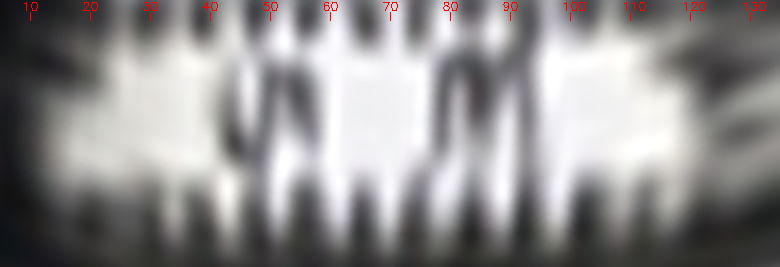

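The wheel view reads digit 2 about 50° and digit 3 about 86° of roll away from the window middle, so it needs roughly 86° more. I'll pinch the wheel's rim by its faces near the top and swing it round in two strokes.

Call:
apply_moves(
  deltas=[
    {"xyz": [-0.02,-0.01,0.01],"turn": -0.09},
    {"xyz": [-0.02,-0.015,0],"turn": -0.09},
    {"xyz": [-0.015,-0.01,0],"turn": -0.099},
    {"xyz": [-0.008,-0.005,0],"turn": 0},
    {"xyz": [0,0,0],"turn": 0},
    {"xyz": [0,0,0],"turn": 0},
    {"xyz": [0,0,0],"turn": 0},
  ],
  squeeze=25,
)

```text
clock: 18.83
tcp_pos: [0.4471, -0.2256, 0.3195]
orientation: [-3.14, 0.092, -0.002]
contact_force: [0.2, -0.3, -0.1]
grip_width: 0.0852
```

Call:
apply_moves(
  deltas=[
    {"xyz": [-0.0024,-0.0082,0],"turn": -0.004},
    {"xyz": [0,0,-0.02],"turn": 0},
    {"xyz": [0,0,-0.02],"turn": 0},
    {"xyz": [0,0,-0.01],"turn": 0},
    {"xyz": [0,0,0],"turn": 0},
    {"xyz": [0,0,0],"turn": 0},
  ],
)

```text
clock: 19.33
tcp_pos: [0.4437, -0.235, 0.269]
orientation: [-3.139, 0.103, 0.002]
contact_force: [0.1, -0.5, 0.5]
grip_width: 0.0855
```

```bash
python3 - <<'E'
from h import *
a=grab_frame("scene")[:,:,::-1];b=grab_frame("top")[:,:,::-1]
cv2.imwrite("pics/o1.png",np.hstack([cv2.resize(a[130:230,310:420],(440,400),interpolation=cv2.INTER_CUBIC),cv2.resize(b[180:280,330:420],(360,400),interpolation=cv2.INTER_CUBIC)]))
E
```

```text
(no output)
```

View pics/o1.png

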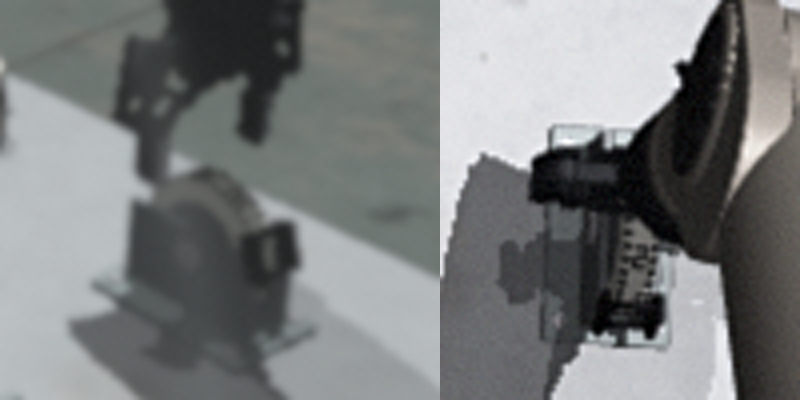

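Call:
apply_moves(
  deltas=[
    {"xyz": [0.001,0.0012,-0.012],"turn": 0},
    {"xyz": [0,0,-0.01],"turn": 0},
    {"xyz": [0,0,0],"turn": 0},
    {"xyz": [0,0,0],"turn": 0},
  ],
)

```text
clock: 19.77
tcp_pos: [0.4444, -0.2339, 0.2471]
orientation: [-3.14, 0.104, 0.001]
contact_force: [1.3, 0.2, -0.4]
grip_width: 0.0855
```

Call:
apply_moves(
  deltas=[
    {"xyz": [0,0,0],"turn": 0},
    {"xyz": [0,0,0],"turn": 0},
    {"xyz": [0,0,0],"turn": 0},
    {"xyz": [0,0,0],"turn": 0},
    {"xyz": [0,0,0],"turn": 0},
    {"xyz": [0,0,0],"turn": 0},
    {"xyz": [0,0,0],"turn": 0},
    {"xyz": [0,0,0],"turn": 0},
    {"xyz": [0,0,0],"turn": 0},
    {"xyz": [0,0,0],"turn": 0},
  ],
  claw=1,
  squeeze=25,
)

```text
clock: 20.6
tcp_pos: [0.4445, -0.2352, 0.2477]
orientation: [3.138, -0.106, 0.001]
contact_force: [0.2, -4.6, 2.3]
grip_width: 0.0193
```

Call:
apply_moves(
  deltas=[
    {"xyz": [-0.0035,-0.0008,0.0012],"turn": 0},
    {"xyz": [-0.0036,0.0002,0.0009],"turn": 0},
    {"xyz": [-0.0036,0.0002,0.0006],"turn": 0},
    {"xyz": [-0.0037,0.0002,0.0003],"turn": 0},
    {"xyz": [-0.0037,0.0002,0],"turn": 0},
    {"xyz": [-0.0037,0.0002,-0.0003],"turn": 0},
    {"xyz": [-0.0036,0.0002,-0.0006],"turn": 0},
    {"xyz": [-0.0036,0.0002,-0.0009],"turn": 0},
    {"xyz": [-0.0035,0.0002,-0.0012],"turn": 0},
    {"xyz": [0,0,0],"turn": 0},
    {"xyz": [0,0,0],"turn": 0},
  ],
)

```text
clock: 21.52
tcp_pos: [0.4153, -0.2335, 0.2491]
orientation: [3.138, -0.103, 0.015]
contact_force: [5.9, -0.5, 4.5]
grip_width: 0.0194
```

Call:
apply_moves(
  deltas=[
    {"xyz": [0,0,0],"turn": 0},
    {"xyz": [0,0,0],"turn": 0},
    {"xyz": [0,0,0],"turn": 0},
    {"xyz": [0,0,0],"turn": 0},
    {"xyz": [0,0,0],"turn": 0},
    {"xyz": [0,0,0.02],"turn": 0},
    {"xyz": [0,0,0.03],"turn": 0},
    {"xyz": [0.02,0.035,0.02],"turn": 0},
    {"xyz": [0.02,0.035,0],"turn": 0},
    {"xyz": [0,0.035,0],"turn": 0},
    {"xyz": [0,0.035,0],"turn": 0},
    {"xyz": [0,0.035,0],"turn": 0},
  ],
  claw=-1,
)

```text
clock: 22.52
tcp_pos: [0.4502, -0.0591, 0.3158]
orientation: [3.14, -0.105, -0.0]
contact_force: [0.8, -0.3, 0.2]
grip_width: 0.0853
```

```bash
python3 - <<'E'
from wh import *
a=grab_frame("scene")[:,:,::-1].copy();b=grab_frame("top")[:,:,::-1].copy()
cv2.imwrite("pics/p_s.png",a);cv2.imwrite("pics/p_t.png",b)
w=unwrap("top",b);k=np.hstack([cv2.resize(a[160:225,330:400],(388,360),interpolation=cv2.INTER_CUBIC),cv2.resize(b[200:270,345:422],(392,360),interpolation=cv2.INTER_CUBIC)])
cv2.imwrite("pics/p1.png",np.vstack([w[:,:780],k[:,:780]])[:600])
E
```

```text
(no output)
```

View pics/p1.png

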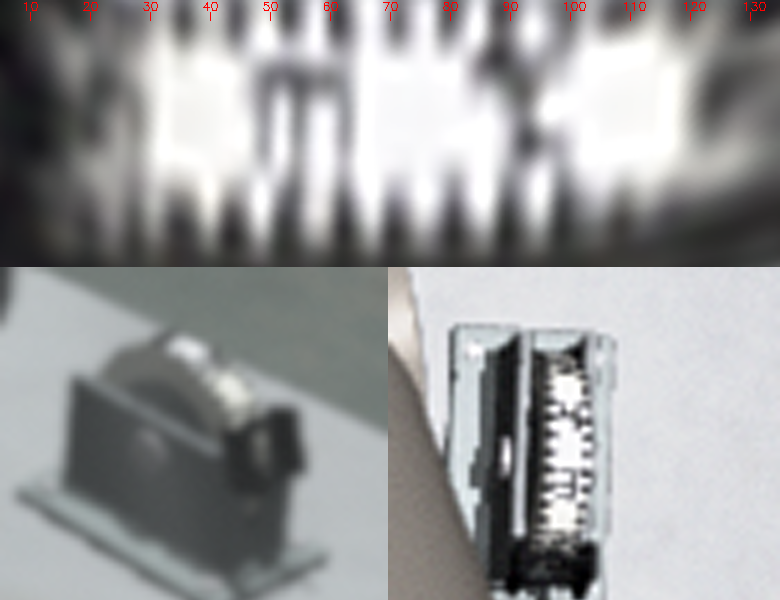

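Call:
apply_moves(
  deltas=[
    {"xyz": [0,-0.035,0],"turn": 0},
    {"xyz": [0,-0.035,0],"turn": 0},
    {"xyz": [0,-0.035,0],"turn": 0},
    {"xyz": [-0.003,-0.035,0],"turn": 0},
    {"xyz": [-0.003,-0.03,0],"turn": 0},
    {"xyz": [0,-0.0065,0],"turn": 0},
    {"xyz": [0,0,-0.02],"turn": 0},
    {"xyz": [0,0,-0.02],"turn": 0},
    {"xyz": [0,0,0],"turn": 0},
    {"xyz": [0,0,0],"turn": 0},
  ],
)

```text
clock: 23.45
tcp_pos: [0.4439, -0.237, 0.275]
orientation: [-3.139, 0.105, 0.004]
contact_force: [-0.2, -0.2, -0.0]
grip_width: 0.0857
```

Call:
apply_moves(
  deltas=[
    {"xyz": [0.0005,0.001,-0.016],"turn": 0},
    {"xyz": [0,0,-0.012],"turn": 0},
    {"xyz": [0,0,0],"turn": 0},
    {"xyz": [0,0,0],"turn": 0},
  ],
)

```text
clock: 23.78
tcp_pos: [0.4452, -0.2361, 0.2484]
orientation: [3.14, -0.104, -0.0]
contact_force: [0.0, -0.0, 0.6]
grip_width: 0.0853
```

Call:
apply_moves(
  deltas=[
    {"xyz": [0,0,0],"turn": 0},
    {"xyz": [0,0,0],"turn": 0},
    {"xyz": [0,0,0],"turn": 0},
    {"xyz": [0,0,0],"turn": 0},
    {"xyz": [0,0,0],"turn": 0},
    {"xyz": [0,0,0],"turn": 0},
    {"xyz": [0,0,0],"turn": 0},
    {"xyz": [0,0,0],"turn": 0},
    {"xyz": [0,0,0],"turn": 0},
  ],
  claw=1,
  squeeze=25,
)

```text
clock: 24.53
tcp_pos: [0.4452, -0.2358, 0.2481]
orientation: [-3.14, 0.104, -0.0]
contact_force: [-1.2, 2.0, 5.8]
grip_width: 0.0196
```

Call:
apply_moves(
  deltas=[
    {"xyz": [-0.0035,0.0002,0.0012],"turn": 0},
    {"xyz": [-0.0036,0.0002,0.0009],"turn": 0},
    {"xyz": [-0.0036,0.0002,0.0006],"turn": 0},
    {"xyz": [-0.0037,0.0002,0.0003],"turn": 0},
    {"xyz": [-0.0037,0.0002,0],"turn": 0},
    {"xyz": [-0.0037,0.0002,-0.0003],"turn": 0},
    {"xyz": [-0.0036,0.0002,-0.0006],"turn": 0},
    {"xyz": [-0.0036,0.0002,-0.0009],"turn": 0},
    {"xyz": [-0.0035,0.0002,-0.0012],"turn": 0},
    {"xyz": [0,0,0],"turn": 0},
    {"xyz": [0,0,0],"turn": 0},
  ],
)

```text
clock: 25.45
tcp_pos: [0.4153, -0.2338, 0.2493]
orientation: [3.139, -0.102, 0.013]
contact_force: [6.8, 3.9, 4.3]
grip_width: 0.0191
```

Call:
apply_moves(
  deltas=[
    {"xyz": [0,0,0],"turn": 0},
    {"xyz": [0,0,0],"turn": 0},
    {"xyz": [0,0,0],"turn": 0},
    {"xyz": [0,0,0],"turn": 0},
    {"xyz": [0,0,0],"turn": 0},
    {"xyz": [0,0,0.02],"turn": 0},
    {"xyz": [0,0,0.03],"turn": 0},
    {"xyz": [0.02,0.035,0.02],"turn": 0},
    {"xyz": [0.02,0.035,0],"turn": 0},
    {"xyz": [0,0.035,0],"turn": 0},
    {"xyz": [0,0.035,0],"turn": 0},
    {"xyz": [0,0.035,0],"turn": 0},
  ],
  claw=-1,
)

```text
clock: 26.45
tcp_pos: [0.4508, -0.0606, 0.3163]
orientation: [3.14, -0.106, 0.0]
contact_force: [0.1, -0.3, 0.4]
grip_width: 0.0853
```

```bash
cat > lookw.py <<'E'
from wh import *
import sys
t=sys.argv[1]
a=grab_frame("scene")[:,:,::-1].copy();b=grab_frame("top")[:,:,::-1].copy()
cv2.imwrite(f"pics/{t}_s.png",a);cv2.imwrite(f"pics/{t}_t.png",b)
w=unwrap("top",b);k=np.hstack([cv2.resize(a[160:225,330:400],(388,360),interpolation=cv2.INTER_CUBIC),cv2.resize(b[200:270,345:422],(392,360),interpolation=cv2.INTER_CUBIC)])
cv2.imwrite(f"pics/{t}1.png",np.vstack([w[:,:780],k[:,:780]])[:600])
E
python3 lookw.py q
```

```text
(no output)
```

View pics/q1.png

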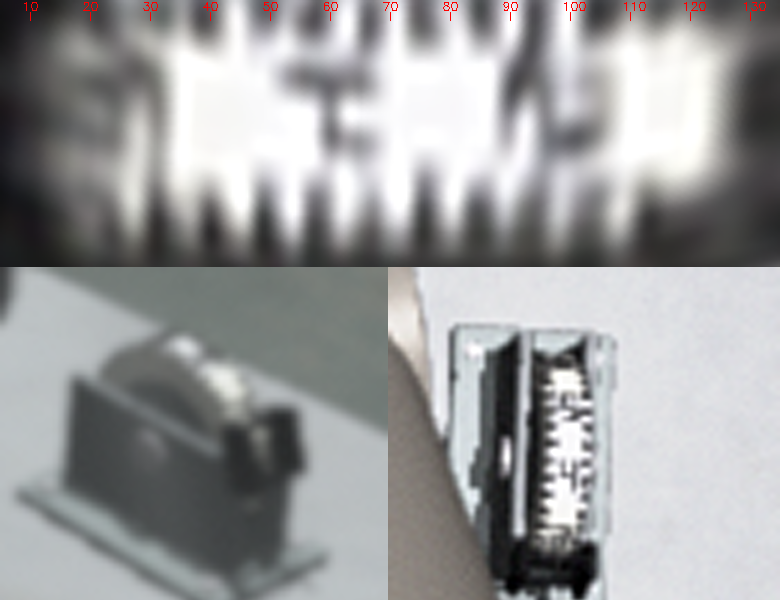

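Call:
apply_moves(
  deltas=[
    {"xyz": [0,-0.035,0],"turn": 0},
    {"xyz": [0,-0.035,0],"turn": 0},
    {"xyz": [0,-0.035,0],"turn": 0},
    {"xyz": [-0.005,-0.035,0],"turn": 0},
    {"xyz": [-0.004,-0.03,0],"turn": 0},
    {"xyz": [0,-0.0055,0],"turn": 0},
    {"xyz": [0,0,-0.02],"turn": 0},
    {"xyz": [0,0,-0.02],"turn": 0},
    {"xyz": [0,0,0],"turn": 0},
    {"xyz": [0,0,0],"turn": 0},
  ],
)

```text
clock: 27.38
tcp_pos: [0.4414, -0.2375, 0.2755]
orientation: [-3.139, 0.105, 0.004]
contact_force: [-0.3, 0.0, 0.5]
grip_width: 0.0851
```

Call:
apply_moves(
  deltas=[
    {"xyz": [0,0,-0.015],"turn": 0},
    {"xyz": [0,0,-0.012],"turn": 0},
    {"xyz": [0,0,0],"turn": 0},
    {"xyz": [0,0,0],"turn": 0},
  ],
)

```text
clock: 27.72
tcp_pos: [0.4422, -0.2375, 0.2499]
orientation: [3.14, -0.104, 0.0]
contact_force: [0.1, 0.8, 0.1]
grip_width: 0.0853
```

Call:
apply_moves(
  deltas=[
    {"xyz": [0,0.0012,-0.001],"turn": 0},
    {"xyz": [0,0,0],"turn": 0},
    {"xyz": [0,0,0],"turn": 0},
    {"xyz": [0,0,0],"turn": 0},
    {"xyz": [0,0,0],"turn": 0},
    {"xyz": [0,0,0],"turn": 0},
    {"xyz": [0,0,0],"turn": 0},
    {"xyz": [0,0,0],"turn": 0},
    {"xyz": [0,0,0],"turn": 0},
  ],
  claw=1,
  squeeze=25,
)

```text
clock: 28.47
tcp_pos: [0.4423, -0.2356, 0.2487]
orientation: [-3.139, 0.103, -0.0]
contact_force: [-0.4, 2.4, 4.4]
grip_width: 0.0195
```

Call:
apply_moves(
  deltas=[
    {"xyz": [-0.0037,0.0002,0.001],"turn": 0},
    {"xyz": [-0.0037,0.0002,0.0006],"turn": 0},
    {"xyz": [-0.0038,0.0002,0.0003],"turn": 0},
    {"xyz": [-0.0038,0.0002,0],"turn": 0},
    {"xyz": [-0.0038,0.0002,-0.0003],"turn": 0},
    {"xyz": [-0.0037,0.0002,-0.0006],"turn": 0},
    {"xyz": [-0.0037,0.0002,-0.001],"turn": 0},
    {"xyz": [0,0,0],"turn": 0},
    {"xyz": [0,0,0],"turn": 0},
  ],
)

```text
clock: 29.22
tcp_pos: [0.4187, -0.2341, 0.2498]
orientation: [3.139, -0.101, 0.013]
contact_force: [6.7, 4.3, 3.3]
grip_width: 0.0192
```

Call:
apply_moves(
  deltas=[
    {"xyz": [0,0,0],"turn": 0},
    {"xyz": [0,0,0],"turn": 0},
    {"xyz": [0,0,0],"turn": 0},
    {"xyz": [0,0,0],"turn": 0},
    {"xyz": [0,0,0],"turn": 0},
    {"xyz": [0,0,0.02],"turn": 0},
    {"xyz": [0,0,0.03],"turn": 0},
    {"xyz": [0.02,0.035,0.02],"turn": 0},
    {"xyz": [0.02,0.035,0],"turn": 0},
    {"xyz": [0,0.035,0],"turn": 0},
    {"xyz": [0,0.035,0],"turn": 0},
    {"xyz": [0,0.035,0],"turn": 0},
  ],
  claw=-1,
)

```text
clock: 30.22
tcp_pos: [0.4541, -0.0611, 0.3168]
orientation: [3.14, -0.106, 0.0]
contact_force: [0.3, 0.5, -0.6]
grip_width: 0.0853
```

```bash
python3 lookw.py s
```

```text
(no output)
```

View pics/s1.png

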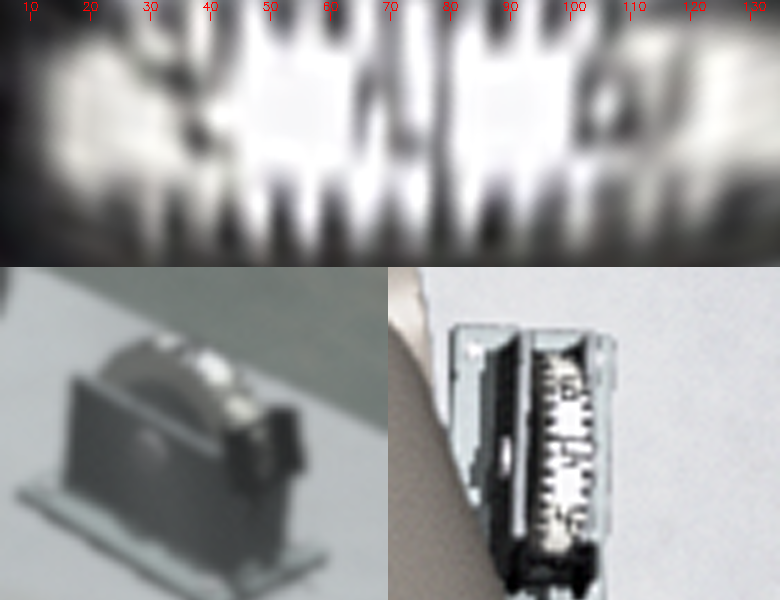

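```bash
python3 - <<'E'
from h import *
a=cv2.imread("pics/s_s.png");b=cv2.imread("pics/s_t.png")
k=cv2.resize(a[180:205,367:392],(400,400),interpolation=cv2.INTER_CUBIC);k=cv2.convertScaleAbs(k,alpha=1.8)
cv2.imwrite("pics/t1.png",np.hstack([k,cv2.resize(a[175:255,210:320],(400,400),interpolation=cv2.INTER_CUBIC)]))
from wh import pix
print(pix("scene",0),pix("scene",-15),pix("scene",15),pix("scene",0,.008),pix("scene",0,-.008))
E
python3 prof.py pics/s_t.png
```

```text
[375.83087681 192.87770198] [376.11343965 197.54413789] [374.56536217 188.05594166] [373.68570359 193.88571655] [377.96230299 191.87614712]
far [-23.375  22.875] mid -0.25 w 46.25Traceback (most recent call last):
  File "prof.py", line 17, in <module>
    import sys; run(sys.argv[1])
                ~~~^^^^^^^^^^^^^
  File "prof.py", line 14, in run
    c.append((s[k[0]],s[k[-1]]))
                ~^^^
IndexError: index 0 is out of bounds for axis 0 with size 0
```

View pics/t1.png

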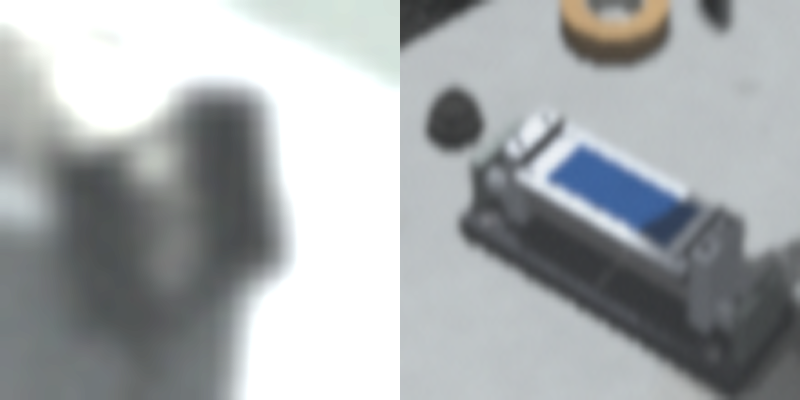

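```bash
python3 -c "
from bench import r
print(r.hand_in())"
```

```text
the job is handed in; nothing more can be done
None
```

The plate blank is in the vice and the number wheel is rolled to 3. I handed in at about 30 s with the gripper open and clear of everything.

**Plate:** I took the larger plate from its rest and tilted it by pressing it on the near lip. I pushed the far jaw back with the far end, then lowered the near end and let the jaws centre it. The first release left it about 2 mm off the middle of the jaws' width, so I re-gripped it and shifted it.
- After the shift it measured about 0.4 mm off in width.
- Along the jaws it was within about 0.5 mm by the blue field, measured before that shift. A cruder outline of the plate in the same picture gave about 1.5 mm.
- The last scene picture shows both ends under the black lips and the plate looking level. I did not measure level separately.

**Wheel:** I turned it by pinching its rim in three strokes. The wheel turned less than the arm travelled, so I checked its angle after each one. In the last top picture 4, 5 and 6 stand about 36°, 72° and 108° above the window middle, which puts 3 there to about 2°.

**Checks that failed or disagreed:**
- The digit inside the window was too blurred to read in the scene camera, so its position comes only from the neighbouring digits.
- A repeat of the plate's width measurement failed because the arm blocked the top view. Nothing had touched the plate since the earlier reading.
- I did not re-measure the other things on the table after the work. The arm was never brought down near them.

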